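Close the paint tin on the slanting rest

TASK

Put the loose lid back on the open paint tin that leans in the slanting rest, and press it down squarely, one side after the other, until it is fully home and flush on the rim all the way round. Press firmly but never hard enough to buckle lid or rim (a push of 20 N is ample and safe, 60 N is not), and leave the full tin, the brush and the wrench where they are.

Things in the scene. Friction and masses are not known exactly. Their poses are not given: they have to be found in the camera images.
- lid_center (a point): The loose lid, a steel disc with an upright black knob 28 mm in diameter and 30 mm high; 46 mm high over all, about 0.25 kg; lies on the bench knob up. This point is on its axis half-way up: 7 mm above the flange's top, 11 mm above the flange's underside, 23 mm above the plug's underside, 23 mm below the knob's top. z: the lid's axis, out through the knob.
- lid: The same lid, origin on its axis at the plug's underside. From below: a plug 92 mm in diameter and 12 mm deep (its lowest 4 mm tapered to 84 mm), a flat flange 124 mm in diameter and 4 mm thick, then the knob in the middle.
- tin_mouth (a point): Centre of the open tin's mouth, level with the flat top of the rim. z is the tin's axis, out of the mouth, 32 degrees from upright; -x points down the slope, y is level. Rim: a flat ring 120 mm outside, 100 mm inside, 12 mm deep. The lid is home when its flange lies flat on the rim: lid_center is then 11 mm out along z and the axes agree.
- tin: The open tin, bare metal with a paper band, 120 mm in diameter, 130 mm high, fixed in the rest; origin at its bottom. Four rubber catches (8 by 16 mm) stand up to 5 mm proud of the rim at +x, +y, -x, -y, 55 mm from the axis (some start lower). The lid first rests on them. About 15 N slides a catch down level with the rim; it stays where it is left, no spring.
- rest: The dark steel slanting rest, fixed to the bench, base plate 215 by 150 mm; origin on the bench under the mouth. A push on the lid's middle loads all four catches, needs over 60 N and is too much; a push on the flange over each catch in turn (50 to 55 mm off the axis) is enough. The far side may rise meanwhile.
- full_tin_center (a point): Bystander: a full, closed tin standing upright, 120 mm in diameter, 164 mm high with its lid and knob. The point is half-way up. Its lid shows how a lid that is home looks.
- brush: Bystander: a paint brush lying on the bench.
- wrench: Bystander: a wrench lying on the bench.
Things that resemble listed ones, but are neither listed nor needed, are in the scene too. What is meant by the lid is not brown, and is the smaller of those in its own colour.

How it is judged:
By the outcome, as a careful person would: the job done as asked, in the order asked, and still so for the second after the job is handed in, with the robot touching nothing.
It also fails if it takes over 67 s, if anything falls off the work surface, if the arm or the gripper's body presses on something with over 40 N, if the wrist force passes 120 N, or if a joint passes its speed limit or range.

ROBOT

A 6-joint arm with a two-finger parallel gripper is mounted at the origin on the work surface. World frame = base frame: x ahead of the robot, y to its left, z up, the work surface at z = 0. Lengths are in mm, angles in rad, forces in N, time in s.
With the tool pointing down it reaches from about 300 to 850 mm from the base axis. Payload 4.2 kg.
Tool frame: the origin (TCP) lies at the very end of the fingers, on their centre line; the grasp point (between the pads) lies robot.hold_point_z behind it (robot.hold_point_z is the distance from the TCP to the grasp point, in mm); z points along the fingers, y is the direction in which the jaws open and shut (so a half turn about z gives the same grasp; the last joint's range is limited). The gripper opens to 91 mm and grips with 3 to 60 N. Pads are 32 mm wide; open, the fingers measure 118 mm over their backs; the gripper's body (76 mm by 178 mm) begins 60 mm behind the grasp point.
Start: joints at [-1.161, 0.32, 1.565, -0, 1.257, -0.02], TCP at [239.601, -522.718, 213.976] pointing down, gripper open.
Joint ranges: [-3.11, 3.11], [-0.84, 2.01], [0.21, 2.61], [-1.34, 4.49], [0.05, 2.63], [-2.56, 2.56]. Speed limits (rad/s): [2.57, 2.57, 3.14, 3.14, 3.14, 3.14].

INTERFACE

Orientations are given as a unit quaternion [x, y, z, w].
In Python, from bench import robot, camera gives the robot as it stands.
- The arm moves only by the shell command python3 -m creep 'ROWS'. ROWS is JSON, a list of rows, each an object of numbers: "gripper": the closure, from 0 (fully open) to 1 (shut); "tx", "ty", "tz": the shift along the tool's x, y, z in cm; "wx", "wy", "wz": the turn, a rotation vector about the tool's x, y, z in rad. A call has 1 to 20 rows; each row is the pose to reach, as a shift and turn from the pose measured when the call began, along the tool's axes at that moment; what a row does not reach only later rows make up. A row lasts 1/12 s, in which the tool goes at most 41.7 mm and 7.16 degrees, less where a joint would pass 70% of its speed; a pose out of reach is approached as far as the arm can. A call with a gripper value outside its range is refused whole. The fingers move at their own pace and stop on an object; the grip force is fixed at half the most. Time passes only in rows, so rows that repeat a pose let the fingers close. It gives the time, the measured TCP pose, the force and the opening at its end, in the units of the state.
- robot.state(): the state, without advancing time (a new reading comes with each control period).
- camera(name): name is "scene" or "top" or "wrist"; returns a dict with "color" (480x640x3 uint8, red, green, blue), "z_map" (480x640 float32, mm along the optical axis (not along the pixel's ray), 0 where there is no reading), "K" (3x3 intrinsics, pixels), "R" (3x3) and "t" (3): a world point X has camera coordinates R X + t; the wrist camera has in their place "T_tool_cam" (4x4, takes a point from camera to tool coordinates, whose origin is the TCP and whose axes are the flange's). Camera axes: x right, y down, z forward; pixel columns grow to the right and rows downward; lengths in mm; the calibration is good to about 2 mm. A picture is of the moment at which its call begins: read the wrist's pose just before it.
- robot.finish_job(): hands the job in, once; it reports no verdict.
The state is a dict: "time": time; "qpos": joint angles; "dq": joint speeds; "joint_torque": joint torques, N m; "position": TCP position; "orientation": TCP orientation; "contact_force": force on the tool from outside, world axes, zero at the start; "ft_torque": the same for the moment, N m; "opening": finger opening in mm.
Only numpy, scipy, OpenCV 4.12 (cv2) and the standard library are available. Lean on these libraries where they do the work, as an engineer would, in place of code of your own. Each camera call takes 0.05 s, during which the arm holds its last target. There are 200 camera calls.

## Working session

There is one attempt and no reset: what is moved stays moved. The work goes in short steps, Python scripts to look and compute and a shell command to move; the robot and the scene stay as the last step left them, time stands still between calls to the robot, and variables do not carry over. Pictures are saved under pics/ and viewed, about 8 in all and at most 12, crops included, and the job is handed in when it is done.

```bash
mkdir -p pics; ls; python3 - <<'E'
from bench import robot,camera
import cv2,numpy as np
print(robot.state(), robot.hold_point_z)
ims=[]
for n in("scene","top"):
    c=camera(n); np.savez(f"pics/{n}0.npz",**c)
    cv2.imwrite(f"pics/{n}0.png",c["color"][...,::-1]); print(n,c["K"],c["R"],c["t"])
E
```

```text
pics
{'time': 0.0, 'qpos': array([-1.16100010e+00,  3.20287775e-01,  1.56568393e+00,  1.90242440e-05,
        1.25738868e+00, -2.00255419e-02]), 'dq': array([-0.0009531 ,  0.00122796, -0.00055377, -0.00148767, -0.00012928,
        0.00010914]), 'joint_torque': array([-1.24032511e-03, -4.12466669e+01, -2.31976980e+01,  7.26451795e-02,
        4.57495172e-02, -1.57747077e-04]), 'position': array([ 239.39792908, -522.23513563,  213.12074826]), 'orientation': array([ 9.76995649e-01,  2.13257405e-01, -1.62289014e-04, -8.68884709e-04]), 'contact_force': array([ 0.37689416, -0.23636235, -0.05924333]), 'ft_torque': array([-0.0165174 , -0.01387849, -0.01733031]), 'opening': 90.89886895600534} 18.8
scene [[561.97815734   0.         323.01782506]
 [  0.         561.97815734 238.80068585]
 [  0.           0.           1.        ]] [[ 0.66231111  0.74920054 -0.00652305]
 [ 0.63771281 -0.56828061 -0.5199803 ]
 [-0.39327644  0.3402289  -0.85415334]] [-366.2247753  -258.65490606 1730.07634737]
top [[575.13281901   0.         328.98279309]
 [  0.         575.13281901 244.5893507 ]
 [  0.           0.           1.        ]] [[ 4.00168291e-04 -9.99837394e-01  1.80284696e-02]
 [-9.95693434e-01 -2.06973004e-03 -9.26838820e-02]
 [ 9.27061251e-02 -1.79137397e-02 -9.95532356e-01]] [  -5.94587509  545.74745136 1338.72585861]
```

View pics/scene0.png

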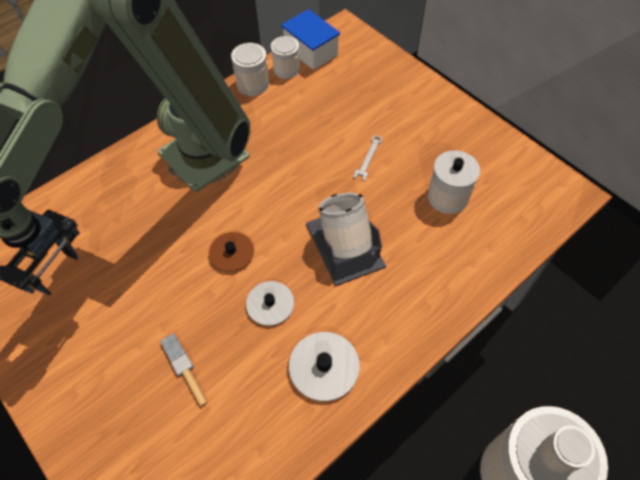

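View pics/top0.png

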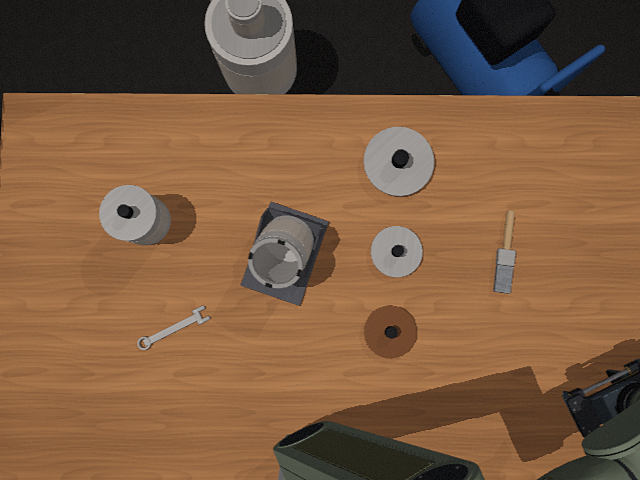

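```bash
cat > h.py <<'E'
import numpy as np,cv2
from scipy.spatial.transform import Rotation as Ro
def cloud(c,R=None,t=None):
    v,u=np.mgrid[:480,:640]; z=c["z_map"]; K=c["K"]
    P=np.stack([(u-K[0,2])/K[0,0]*z,(v-K[1,2])/K[1,1]*z,z],-1)
    if R is None: R,t=c["R"],c["t"]
    return (P-t)@R   # R^T (P-t)
E
python3 - <<'E'
from h import *
S={n:dict(np.load(f"pics/{n}0.npz")) for n in("scene","top")}
W={n:cloud(S[n]) for n in S}
T=W["top"]
print("bench z",np.median(T[300:330,480:520,2]), np.median(W["scene"][300:320,200:230,2]))
print("lid px",T[251,397],T[251,380],"tin px",T[262,275],T[240,275],T[262,249])
p0=T[251,385][:2]
for n in W:
    P=W[n].reshape(-1,3); C=S[n]["color"].reshape(-1,3).astype(int)
    d=np.linalg.norm(P[:,:2]-p0,axis=1)
    m=(d<90)&(P[:,2]>8)&(S[n]["z_map"].ravel()>0)
    fl=P[m&(P[:,2]<24)]; kn=P[m&(P[:,2]>35)]
    print(n,"flange",len(fl),np.median(fl[:,2]),"minEnc",cv2.minEnclosingCircle(fl[:,:2].astype(np.float32)),"knob",len(kn),kn.mean(0) if len(kn) else 0,kn[:,2].max() if len(kn) else 0)
# tin: points around high area
q=T[262,249][:2]
for n in W:
    P=W[n].reshape(-1,3); d=np.linalg.norm(P[:,:2]-q,axis=1)
    m=(d<200)&(P[:,2]>4)&(S[n]["z_map"].ravel()>0); Q=P[m]
    print(n,len(Q),Q.min(0),Q.max(0),np.percentile(Q[:,2],[5,50,95]))
    np.save(f"pics/tin_{n}.npy",Q)
    # base plate corners
    pl=Q[(Q[:,2]<14)]; print(" plate",len(pl),cv2.minAreaRect(pl[:,:2].astype(np.float32)),cv2.minAreaRect(Q[:,:2].astype(np.float32)))
x0,y0=230,190
im=cv2.resize(S["top"]["color"][y0:y0+120,x0:x0+110],None,fx=4,fy=4,interpolation=2)
s=cv2.resize(S["scene"]["color"][180:290,295:395],None,fx=4,fy=4,interpolation=2)
h=max(im.shape[0],s.shape[0]);o=np.zeros((h,im.shape[1]+s.shape[1],3),np.uint8)
o[:im.shape[0],:im.shape[1]]=im;o[:s.shape[0],im.shape[1]:]=s
o=cv2.resize(o,None,fx=.9,fy=.9)
cv2.imwrite("pics/crop1.png",o[...,::-1]);print(o.shape)
E
```

```text
bench z -0.8505383331052787 1.0500354681467332
lid px [ 529.05610794 -163.89487415   46.66914677] [ 531.56705219 -127.46763315   15.15877234] tin px [503.63532587 121.50919847  34.46390516] [540.63261702 110.76133057 181.66448716] [496.68076461 169.05759585 144.32578256]
scene flange 1525 17.122671034599605 minEnc ((531.0726318359375, -141.65179443359375), 87.58009338378906) knob 102 [ 532.20071251 -163.51706045   45.48005612] 53.596614890944636
top flange 1928 14.93829856577746 minEnc ((519.9627685546875, -158.93716430664062), 74.48641204833984) knob 113 [ 531.17907107 -164.76534668   44.39162419] 51.54763176134547
scene 6442 [299.1776409  -29.65176172   4.00168514] [694.28098606 367.28691467 194.37289432] [  4.44225748  61.67825234 170.08074419]
 plate 2845 ((494.8372497558594, 167.9228057861328), (395.7628173828125, 395.7164306640625), 81.60118103027344) ((494.8372497558594, 167.9228057861328), (395.7628173828125, 395.7164306640625), 81.60118103027344)
top 6145 [304.26074751 -24.91565811   4.00057713] [692.7496372  360.9609449  189.73333763] [  4.93571623  69.13110274 172.15114482]
 plate 1917 ((499.1300964355469, 168.90090942382812), (384.1525573730469, 387.7522888183594), 2.8120310306549072) ((499.1300964355469, 168.90090942382812), (384.1525573730469, 387.7522888183594), 2.8120310306549072)
(432, 756, 3)
```

View pics/crop1.png

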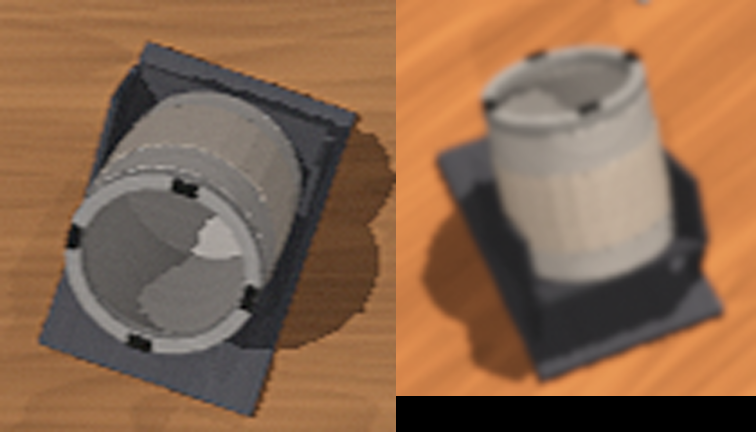

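```bash
cat > fit.py <<'E'
from h import *
from scipy.optimize import least_squares
S={n:dict(np.load(f"pics/{n}0.npz")) for n in("scene","top")}
px={"top":np.array([(185,188),(74,237),(140,343),(250,298)])/3.6+[230,190],
 "scene":np.array([(537-396,57),(489-396,105),(589-396,107),(631-396,58)])/3.6+[295,180]}
Q={n:np.load(f"pics/tin_{n}.npy") for n in S}
def axes(yaw,tilt):
    d=np.array([np.cos(yaw),np.sin(yaw),0]) # downhill horiz
    z=np.cos(tilt)*np.array([0,0,1])+np.sin(tilt)*d
    y=np.cross(z,-d); y/=np.linalg.norm(y); x=np.cross(y,z)
    return np.stack([x,y,z],1)
A=np.array([[55,0,3],[0,55,3],[-55,0,3],[0,-55,3.]])
def proj(c,X):
    p=(X@c["R"].T+c["t"])@c["K"].T; return p[:,:2]/p[:,2:]
def res(p,names=("scene","top"),tilt=np.radians(32)):
    B=axes(p[3],tilt); X=A@B.T+p[:3]; r=[]
    for n in names:
        d=proj(S[n],X)[:,None]-px[n][None]
        i=np.argmin((d**2).sum(-1),1); r.append(d[np.arange(4),i].ravel())
    return np.concatenate(r)
p0=[500,130,150,np.radians(-160)]
for names in(("scene","top"),("top",),("scene",)):
    f=least_squares(res,p0,kwargs=dict(names=names)); p=f.x
    print(names,p[:3],np.degrees(p[3]),"rms px",np.sqrt((f.fun**2).mean()))
    B=axes(p[3],np.radians(32))
    for n in Q:
        L=(Q[n]-p[:3])@B; r=np.hypot(L[:,0],L[:,1]); m=(r>51)&(r<59)&(abs(L[:,2])<8)
        e=L[m]; c=np.linalg.lstsq(np.c_[e[:,:2],np.ones(len(e))],e[:,2],rcond=None)[0] if m.sum()>10 else 0
        print("  depth",n,m.sum(),np.median(e[:,2]),"slope deg",np.degrees(c[:2]))
E
python3 fit.py
```

```text
('scene', 'top') [501.51813676 141.12527218 150.49985792] -156.49609472922867 rms px 8.234928468441188
  depth scene 48 2.39074755228811 slope deg [0.54498344 3.64700582]
  depth top 59 2.281608409784261 slope deg [-2.46284517 -3.81133516]
('top',) [ 538.76906025  192.74145336 -402.95346003] -152.7713706589913 rms px 8.063274214812404
  return _methods._mean(a, axis=axis, dtype=dtype,
  ret = ret.dtype.type(ret / rcount)
Traceback (most recent call last):
  File "fit.py", line 29, in <module>
    print("  depth",n,m.sum(),np.median(e[:,2]),"slope deg",np.degrees(c[:2]))
                                                                       ~^^^^
TypeError: 'int' object is not subscriptable
```

```bash
sed -i 's/np.radians(-160)/np.radians(160)/' fit.py; python3 fit.py
```

```text
('scene', 'top') [493.48636944 112.7744756  157.3528274 ] 160.80048195456695 rms px 0.6401475736167885
  depth scene 345 -0.37256854834907877 slope deg [-0.20375693  0.08754686]
  depth top 589 -2.122294556869176 slope deg [-0.05556799 -0.3004304 ]
('top',) [492.46917004 111.37110298 158.22064837] 161.0452803139839 rms px 0.05246343928854096
  depth scene 303 -1.3407686675175652 slope deg [-0.2736722  -0.19288577]
  depth top 508 -3.0877700537102672 slope deg [ 0.25220794 -0.41232615]
('scene',) [488.54257327 120.83946008 144.98905416] 160.38174300585027 rms px 0.22725268587182187
  depth scene 15 7.270613606098115 slope deg [-0.58475762  0.55845471]
  depth top 131 4.482980427523986 slope deg [0.35856882 0.21718825]
```

```bash
cat >> h.py <<'E'
MOUTH=np.array([494.,112.5,156.3]); YAW=np.radians(160.9); LID=np.array([531.5,-164.3])
def tinR(yaw=None,tilt=np.radians(32)):
    yaw=YAW if yaw is None else yaw
    d=np.array([np.cos(yaw),np.sin(yaw),0]); z=np.cos(tilt)*np.array([0,0,1.])+np.sin(tilt)*d
    y=np.cross(z,-d); y/=np.linalg.norm(y); return np.stack([np.cross(y,z),y,z],1)
def toolR(z,yref):
    y=yref-z*(z@yref); y/=np.linalg.norm(y); return np.stack([np.cross(y,z),y,z],1)
def downR(az): return toolR(np.array([0,0,-1.]),np.array([np.cos(az),np.sin(az),0]))
def tinTool(): B=tinR(); return toolR(-B[:,2],B[:,0])
def delta(s,R,p):
    R0=Ro.from_quat(s["orientation"]).as_matrix()
    t=R0.T@(np.asarray(p)-s["position"])/10; w=Ro.from_matrix(R0.T@R).as_rotvec()
    print("t cm",t.round(3),"w",w.round(4))
E
python3 - <<'E'
from h import *
from bench import robot
s=robot.state()
delta(s,downR(np.radians(-17)),[531.5,-164.3,130])
B=tinR();print(B)
E
```

```text
t cm [ 41.469 -20.363   8.355] w [-1.400e-03 -7.000e-04 -8.443e-01]
[[ 0.80136213  0.3272179  -0.50074663]
 [-0.27749652  0.94494891  0.17339907]
 [ 0.52991926  0.          0.8480481 ]]
```

```bash
python3 -m creep '[{"gripper":0,"tx":3.5,"ty":-1.7,"tz":0.7,"wz":-0.07},{"gripper":0,"tx":7,"ty":-3.4,"tz":1.4,"wz":-0.14},{"gripper":0,"tx":10.5,"ty":-5.1,"tz":2.1,"wz":-0.21},{"gripper":0,"tx":14,"ty":-6.8,"tz":2.8,"wz":-0.28},{"gripper":0,"tx":17.5,"ty":-8.5,"tz":3.5,"wz":-0.35},{"gripper":0,"tx":21,"ty":-10.2,"tz":4.2,"wz":-0.42},{"gripper":0,"tx":24.5,"ty":-11.9,"tz":5,"wz":-0.5},{"gripper":0,"tx":28,"ty":-13.6,"tz":5.7,"wz":-0.57},{"gripper":0,"tx":31.5,"ty":-15.3,"tz":6.4,"wz":-0.64},{"gripper":0,"tx":35,"ty":-17,"tz":7.1,"wz":-0.71},{"gripper":0,"tx":38.5,"ty":-18.8,"tz":7.8,"wz":-0.78},{"gripper":0,"tx":41.5,"ty":-20.4,"tz":8.3,"wz":-0.844},{"gripper":0,"tx":41.5,"ty":-20.4,"tz":8.3,"wz":-0.844},{"gripper":0,"tx":41.5,"ty":-20.4,"tz":8.3,"wz":-0.844},{"gripper":0,"tx":41.5,"ty":-20.4,"tz":8.3,"wz":-0.844},{"gripper":0,"tx":41.5,"ty":-20.4,"tz":8.3,"wz":-0.844}]'
cat >> h.py <<'E'
def wrist(name):
    from bench import robot,camera
    s=robot.state(); c=camera("wrist"); R0=Ro.from_quat(s["orientation"]).as_matrix(); T=c["T_tool_cam"]
    Rwc=R0@T[:3,:3]; twc=R0@T[:3,3]+s["position"]
    c["R"]=Rwc.T; c["t"]=-Rwc.T@twc
    np.savez(f"pics/{name}.npz",**c); cv2.imwrite(f"pics/{name}.png",c["color"][...,::-1])
    return s,c,cloud(c)
E
python3 - <<'E'
from h import *
s,c,W=wrist("w1")
print(s["position"],s["qpos"].round(3),c["T_tool_cam"].round(3))
P=W.reshape(-1,3);d=np.linalg.norm(P[:,:2]-LID,axis=1);v=c["z_map"].ravel()>0
fl=P[v&(d<80)&(abs(P[:,2]-16)<5)];kn=P[v&(d<40)&(P[:,2]>36)&(P[:,2]<55)]
for q in(fl,kn):
    print(len(q),np.median(q[:,2]) if len(q) else 0,cv2.minEnclosingCircle(q[:,:2].astype(np.float32)) if len(q) else 0,q.mean(0))
E
```

```text
[ 239.41276739 -522.3103435   213.2376227 ] [-1.161  0.32   1.566 -0.     1.257 -0.02 ] [[ 1.00000e-03 -9.65000e-01 -2.62000e-01  7.49380e+01]
 [ 1.00000e+00  1.00000e-03 -1.00000e-03 -1.95000e-01]
 [ 1.00000e-03 -2.62000e-01  9.65000e-01 -1.70695e+02]
 [ 0.00000e+00  0.00000e+00  0.00000e+00  1.00000e+00]]
0 0 0 [nan nan nan]
0 0 0 [nan nan nan]invalid input
<stdin>:7: RuntimeWarning: Mean of empty slice.
  ret = um.true_divide(
```

View pics/w1.png

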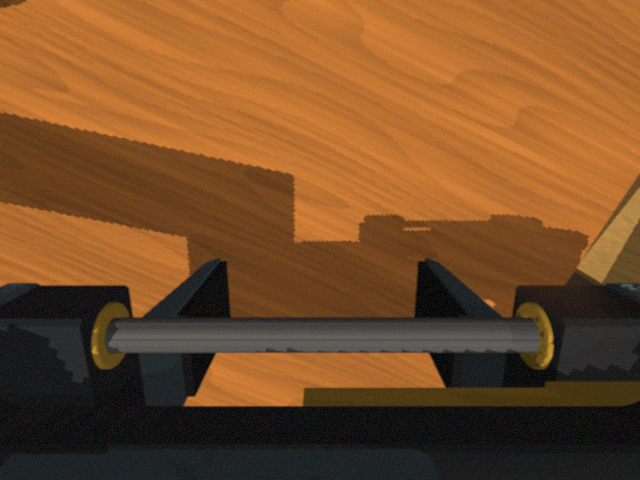

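The picture still shows the start position: the move was refused, probably because the rows lacked keys. I'll retry with complete rows.

```bash
python3 -m creep '[{"gripper":0,"tx":3.5,"ty":-1.7,"tz":0.7,"wx":0,"wy":0,"wz":-0.07},{"gripper":0,"tx":7,"ty":-3.4,"tz":1.4,"wx":0,"wy":0,"wz":-0.14},{"gripper":0,"tx":10.5,"ty":-5.1,"tz":2.1,"wx":0,"wy":0,"wz":-0.21},{"gripper":0,"tx":14,"ty":-6.8,"tz":2.8,"wx":0,"wy":0,"wz":-0.28},{"gripper":0,"tx":17.5,"ty":-8.5,"tz":3.5,"wx":0,"wy":0,"wz":-0.35},{"gripper":0,"tx":21,"ty":-10.2,"tz":4.2,"wx":0,"wy":0,"wz":-0.42},{"gripper":0,"tx":24.5,"ty":-11.9,"tz":5,"wx":0,"wy":0,"wz":-0.5},{"gripper":0,"tx":28,"ty":-13.6,"tz":5.7,"wx":0,"wy":0,"wz":-0.57},{"gripper":0,"tx":31.5,"ty":-15.3,"tz":6.4,"wx":0,"wy":0,"wz":-0.64},{"gripper":0,"tx":35,"ty":-17,"tz":7.1,"wx":0,"wy":0,"wz":-0.71},{"gripper":0,"tx":38.5,"ty":-18.8,"tz":7.8,"wx":0,"wy":0,"wz":-0.78},{"gripper":0,"tx":41.5,"ty":-20.4,"tz":8.3,"wx":0,"wy":0,"wz":-0.844},{"gripper":0,"tx":41.5,"ty":-20.4,"tz":8.3,"wx":0,"wy":0,"wz":-0.844},{"gripper":0,"tx":41.5,"ty":-20.4,"tz":8.3,"wx":0,"wy":0,"wz":-0.844},{"gripper":0,"tx":41.5,"ty":-20.4,"tz":8.3,"wx":0,"wy":0,"wz":-0.844},{"gripper":0,"tx":41.5,"ty":-20.4,"tz":8.3,"wx":0,"wy":0,"wz":-0.844}]'
cat > lidlook.py <<'E'
from h import *
s,c,W=wrist("w2")
print(s["position"],s["qpos"].round(3))
P=W.reshape(-1,3);d=np.linalg.norm(P[:,:2]-LID,axis=1);v=c["z_map"].ravel()>0
fl=P[v&(d<80)&(abs(P[:,2]-16)<5)];kn=P[v&(d<40)&(P[:,2]>36)&(P[:,2]<55)]
for q in(fl,kn):
    if len(q): print(len(q),np.median(q[:,2]),cv2.minEnclosingCircle(q[:,:2].astype(np.float32)),q.mean(0))
delta(s,downR(np.radians(-17)),[*LID,19])
E
python3 lidlook.py
```

```text
time: 1.48
position: [530.9, -164.9, 130.7]
orientation: [0.804, 0.594, -0.0, -0.001]
contact_force: [0.1, -0.7, 0.6]
opening: 90.9
[ 530.94677382 -164.86333662  130.70823311] [-3.220e-01  3.560e-01  1.733e+00  1.000e-03  1.053e+00 -2.400e-02]
17559 15.832700217961962 ((532.2821655273438, -162.7067108154297), 61.991607666015625) [ 533.21090455 -159.437918     15.83885418]
1206 45.67354011406702 ((532.3298950195312, -162.4768524169922), 13.957382202148438) [ 532.66670522 -161.35174191   45.34374818]
t cm [ 0.063  0.049 11.171] w [-0.0011 -0.0006 -0.0019]
```

```bash
python3 -m creep '[{"gripper":0,"tx":0.26,"ty":0.06,"tz":3,"wx":0,"wy":0,"wz":0},{"gripper":0,"tx":0.26,"ty":0.06,"tz":6,"wx":0,"wy":0,"wz":0},{"gripper":0,"tx":0.26,"ty":0.06,"tz":8.5,"wx":0,"wy":0,"wz":0},{"gripper":0,"tx":0.26,"ty":0.06,"tz":10,"wx":0,"wy":0,"wz":0},{"gripper":0,"tx":0.26,"ty":0.06,"tz":11,"wx":0,"wy":0,"wz":0},{"gripper":0,"tx":0.26,"ty":0.06,"tz":11.17,"wx":0,"wy":0,"wz":0},{"gripper":0,"tx":0.26,"ty":0.06,"tz":11.17,"wx":0,"wy":0,"wz":0},{"gripper":0,"tx":0.26,"ty":0.06,"tz":11.17,"wx":0,"wy":0,"wz":0},{"gripper":1,"tx":0.26,"ty":0.06,"tz":11.17,"wx":0,"wy":0,"wz":0},{"gripper":1,"tx":0.26,"ty":0.06,"tz":11.17,"wx":0,"wy":0,"wz":0},{"gripper":1,"tx":0.26,"ty":0.06,"tz":11.17,"wx":0,"wy":0,"wz":0},{"gripper":1,"tx":0.26,"ty":0.06,"tz":11.17,"wx":0,"wy":0,"wz":0},{"gripper":1,"tx":0.26,"ty":0.06,"tz":11.17,"wx":0,"wy":0,"wz":0},{"gripper":1,"tx":0.26,"ty":0.06,"tz":11.17,"wx":0,"wy":0,"wz":0},{"gripper":1,"tx":0.26,"ty":0.06,"tz":11.17,"wx":0,"wy":0,"wz":0},{"gripper":1,"tx":0.26,"ty":0.06,"tz":11.17,"wx":0,"wy":0,"wz":0}]'
python3 - <<'E'
from h import *
from bench import robot
s=robot.state(); print(s["position"],s["qpos"].round(3))
B=tinR(); print("above mouth 60:"); delta(s,tinTool(),MOUTH+B[:,2]*150)
E
```

```text
time: 2.87
position: [532.2, -162.6, 19.1]
orientation: [0.805, 0.594, 0.0, -0.001]
contact_force: [0.7, -0.5, -0.1]
opening: 40.6
[ 532.24116286 -162.58254222   19.12046365] [-3.180e-01  4.850e-01  1.859e+00  1.000e-03  7.990e-01 -1.900e-02]
above mouth 60:
t cm [ 25.455 -19.721 -26.405] w [-0.5593 -0.0103  0.0334]
```

```bash
python3 -m creep '[{"gripper":1,"tx":0,"ty":0,"tz":0,"wx":0,"wy":0,"wz":0},{"gripper":1,"tx":0,"ty":0,"tz":0,"wx":0,"wy":0,"wz":0},{"gripper":1,"tx":0,"ty":0,"tz":0,"wx":0,"wy":0,"wz":0},{"gripper":1,"tx":0,"ty":0,"tz":0,"wx":0,"wy":0,"wz":0},{"gripper":1,"tx":0,"ty":0,"tz":0,"wx":0,"wy":0,"wz":0},{"gripper":1,"tx":0,"ty":0,"tz":-0.5,"wx":0,"wy":0,"wz":0},{"gripper":1,"tx":0,"ty":0,"tz":-1.5,"wx":0,"wy":0,"wz":0},{"gripper":1,"tx":0,"ty":0,"tz":-3.5,"wx":0,"wy":0,"wz":0},{"gripper":1,"tx":0,"ty":0,"tz":-5.5,"wx":0,"wy":0,"wz":0},{"gripper":1,"tx":0,"ty":0,"tz":-7.5,"wx":0,"wy":0,"wz":0},{"gripper":1,"tx":0,"ty":0,"tz":-9.5,"wx":0,"wy":0,"wz":0},{"gripper":1,"tx":0,"ty":0,"tz":-10,"wx":0,"wy":0,"wz":0},{"gripper":1,"tx":0,"ty":0,"tz":-10,"wx":0,"wy":0,"wz":0}]'
python3 - <<'E'
from h import *
from bench import robot
s=robot.state(); print(s["position"],s["qpos"].round(3)); print(np.load("pics/w2.npz")["K"])
B=tinR(); delta(s,tinTool(),MOUTH+B@[0,-80,210])
E
```

```text
time: 3.95
position: [533.4, -163.1, 121.2]
orientation: [0.805, 0.594, 0.001, 0.001]
contact_force: [0.7, -0.4, -1.5]
opening: 27.5
[ 533.38887996 -163.05272418  121.19148133] [-3.180e-01  3.660e-01  1.745e+00  1.000e-03  1.027e+00 -1.900e-02]
[[376.77865105   0.         321.97307435]
 [  0.         376.77865105 237.41044953]
 [  0.           0.           1.        ]]
t cm [ 17.574 -23.201 -21.392] w [-0.5549 -0.0103  0.0333]
```

```bash
python3 -m creep '[{"gripper":1,"tx":0.7,"ty":-0.9,"tz":-0.9,"wx":-0.02,"wy":0,"wz":0},{"gripper":1,"tx":2,"ty":-2.6,"tz":-2.4,"wx":-0.06,"wy":0,"wz":0},{"gripper":1,"tx":4,"ty":-5.2,"tz":-4.8,"wx":-0.12,"wy":0,"wz":0.007},{"gripper":1,"tx":6,"ty":-7.8,"tz":-7.2,"wx":-0.19,"wy":0,"wz":0.01},{"gripper":1,"tx":8,"ty":-10.4,"tz":-9.6,"wx":-0.25,"wy":0,"wz":0.015},{"gripper":1,"tx":10,"ty":-13,"tz":-12,"wx":-0.31,"wy":-0.005,"wz":0.02},{"gripper":1,"tx":12,"ty":-15.6,"tz":-14.4,"wx":-0.37,"wy":-0.005,"wz":0.02},{"gripper":1,"tx":14,"ty":-18.2,"tz":-16.8,"wx":-0.43,"wy":-0.01,"wz":0.03},{"gripper":1,"tx":15.8,"ty":-20.8,"tz":-19.2,"wx":-0.5,"wy":-0.01,"wz":0.03},{"gripper":1,"tx":17.1,"ty":-22.5,"tz":-20.8,"wx":-0.54,"wy":-0.01,"wz":0.033},{"gripper":1,"tx":17.6,"ty":-23.2,"tz":-21.4,"wx":-0.555,"wy":-0.01,"wz":0.033},{"gripper":1,"tx":17.6,"ty":-23.2,"tz":-21.4,"wx":-0.555,"wy":-0.01,"wz":0.033},{"gripper":1,"tx":17.6,"ty":-23.2,"tz":-21.4,"wx":-0.555,"wy":-0.01,"wz":0.033},{"gripper":1,"tx":17.6,"ty":-23.2,"tz":-21.4,"wx":-0.555,"wy":-0.01,"wz":0.033}]'
python3 - <<'E'
from h import *
s,c,W=wrist("w3")
print(s["position"],s["qpos"].round(3),s["opening"])
B=tinR(); delta(s,tinTool(),MOUTH+B@[0,-80,210])
L=((W.reshape(-1,3)-MOUTH)@B); r=np.hypot(L[:,0],L[:,1]); v=c["z_map"].ravel()>0
m=v&(r<75)&(abs(L[:,2])<9); e=L[m]
print("mouth pts",len(e),"z med",np.median(e[:,2]),cv2.minEnclosingCircle(e[:,:2].astype(np.float32)))
E
```

```text
time: 5.12
position: [362.5, 73.0, 333.0]
orientation: [0.783, 0.558, 0.158, 0.224]
contact_force: [0.6, -0.1, -2.6]
opening: 28.0
[362.46264318  73.00494191 332.97673697] [ 0.544 -0.297  2.02  -0.477  1.092  1.03 ] 27.981531290714653
t cm [ 0.036  0.082 -0.115] w [-0.0023  0.0019  0.0009]
mouth pts 3423 z med 0.6428111391891265 ((-1.8970317840576172, 4.696915149688721), 59.93323516845703)
```

View pics/w3.png

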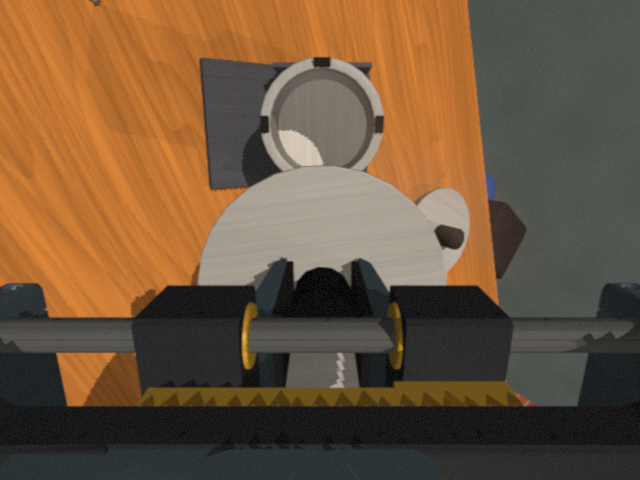

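```bash
python3 - <<'E'
from h import *
from scipy.optimize import least_squares
c=dict(np.load("pics/w3.npz")); W=cloud(c); g=c["color"].astype(int).sum(-1)
# dark catch centroids
px=[]
for (u,v) in((265,124),(380,124),(322,62)):
    m=(g[v-10:v+11,u-9:u+10]<120); yy,xx=np.nonzero(m); px.append((u-9+xx.mean(),v-10+yy.mean())); print(px[-1],m.sum())
px=np.array(px)
A=np.array([[-55,0,3.],[55,0,3],[0,55,3]])
def res(p):
    B=tinR(p[3]); q=((A@B.T+p[:3])@c["R"].T+c["t"])@c["K"].T
    return (q[:,:2]/q[:,2:]-px).ravel()
f=least_squares(res,[*MOUTH,YAW]); print("catch fit",f.x[:3],np.degrees(f.x[3]),f.fun.round(2), "in tin frame",tinR().T@(f.x[:3]-MOUTH))
# rim fit
B=tinR(); L=(W-MOUTH)@B; r=np.hypot(L[...,0]+1.9,L[...,1]-4.7)
m=(c["z_map"]>0)&(r>51)&(r<59)&(abs(L[...,2])<8)&(L[...,1]>-30); e=L[m]
k=np.linalg.lstsq(np.c_[e[:,:2],np.ones(len(e))],e[:,2],rcond=None)[0]; print("rim plane",len(e),np.degrees(k[:2]),k[2],np.median(e[:,2]))
# annulus mask centre: edges outer radius: points per angle
m=(c["z_map"]>0)&(abs(L[...,2]-.5)<4)&(np.hypot(L[...,0]+1.9,L[...,1]-4.7)<64)&(L[...,1]>-35); e=L[m]
a=np.arctan2(e[:,1]-4.7,e[:,0]+1.9); rr=np.hypot(e[:,0]+1.9,e[:,1]-4.7)
o=[];i=[]
for t in np.arange(-.5,3.7,.1):
    s=abs((a-t+np.pi)%(2*np.pi)-np.pi)<.05
    if s.sum()>10: o.append((t,rr[s].max(),rr[s].min()))
o=np.array(o); 
for k in(1,2):
    D=np.c_[np.cos(o[:,0]),np.sin(o[:,0]),np.ones(len(o))]; z=least_squares(lambda p:D@p-o[:,k],[0,0,55],loss="soft_l1").x; print("circle",z[0]-1.9,z[1]+4.7,z[2])
# lid in tool frame
T=c["T_tool_cam"]; v,u=np.mgrid[:480,:640]; z=c["z_map"];K=c["K"]
P=np.stack([(u-K[0,2])/K[0,0]*z,(v-K[1,2])/K[1,1]*z,z],-1)@T[:3,:3].T+T[:3,3]
m=(z>0)&(abs(P[...,2]-3)<12)&(v<285)&(v>168)&(np.hypot(P[...,0],P[...,1])<75); e=P[m]
k=np.linalg.lstsq(np.c_[e[:,:2],np.ones(len(e))],e[:,2],rcond=None)[0]; print("lid plane tool",len(e),np.degrees(k[:2]),k[2],cv2.minEnclosingCircle(e[:,:2].astype(np.float32)))
E
```

```text
(np.float64(262.8728813559322), np.float64(125.38983050847457)) 118
(np.float64(380.0), np.float64(117.0)) 1
(np.float64(321.4684684684685), np.float64(61.53153153153153)) 111
catch fit [495.85631774 118.32775663 155.32062377] 164.33950151075555 [ 2.27 -0.11 -0.09  2.26 -2.08 -2.06] in tin frame [-0.64858976  6.11435267 -0.74957544]
rim plane 2325 [0.01418133 0.131054  ] 1.2224794071543206 0.9605950427827877
circle -1.9583553219415544 4.552423113248336 59.51449173305085
circle -1.9469370162038067 4.485639455134538 49.673816319733376
lid plane tool 21916 [ 0.93748733 -0.02968408] 2.6348236342726996 ((4.415949821472168, 0.10415126383304596), 61.25688171386719)
```

```bash
python3 - <<'E'
from h import *
c=dict(np.load("pics/w3.npz"))
T=c["T_tool_cam"]; v,u=np.mgrid[:480,:640]; z=c["z_map"];K=c["K"]
P=np.stack([(u-K[0,2])/K[0,0]*z,(v-K[1,2])/K[1,1]*z,z],-1)@T[:3,:3].T+T[:3,3]
g=c["color"].astype(int)
for x in(322,345,300): print([(vv,P[vv,x].round(1).tolist(),int(g[vv,x].sum())) for vv in (160,165,167,169,172,240,262,270,276,290,300,310,316,322)])
m=(z>0)&(abs(P[...,2]-3)<8)&(v<285); 
o=[]
for t in np.arange(-1.2,1.25,.1):
    a=np.arctan2(P[...,1],P[...,0]-3); s=m&(abs(a-t)<.03)&(np.hypot(P[...,0]-3,P[...,1])<72); e=P[s]
    if len(e)>10: o.append((t,np.percentile(np.hypot(e[:,0]-3,e[:,1]),99.5)))
o=np.array(o); D=np.c_[np.cos(o[:,0]),np.sin(o[:,0]),np.ones(len(o))]
print(np.linalg.lstsq(D,o[:,1],rcond=None)[0]+[3,0,0]); print("fixed r",np.linalg.lstsq(D[:,:2],o[:,1]-61.7,rcond=None)[0]+[3,0])
# lid on bench in w2 in tool frame
from bench import camera
C=camera("scene"); W=cloud(C); np.savez("pics/scene1.npz",**C); cv2.imwrite("pics/scene1.png",C["color"][...,::-1])
from bench import robot
s=robot.state(); R0=Ro.from_quat(s["orientation"]).as_matrix(); L=(W-s["position"])@R0
m=(C["z_map"]>0)&(abs(L[...,2]-3)<10)&(np.hypot(L[...,0],L[...,1])<80); e=L[m]; vv,uu=np.nonzero(m)
print("scene view of lid",len(e),e.min(0),e.max(0),cv2.minEnclosingCircle(e[:,:2].astype(np.float32)),uu.min(),uu.max(),vv.min(),vv.max())
E
```

```text
[(160, [43.4, 0.4, 332.9], 471), (165, [36.9, 0.4, 334.5], 412), (167, [60.9, 0.3, 3.2], 486), (169, [60.0, 0.3, 3.1], 491), (172, [58.6, 0.3, 3.6], 482), (240, [26.6, 0.3, 2.7], 490), (262, [15.1, 0.3, 4.0], 472), (270, [13.4, 0.3, -2.8], 22), (276, [13.6, 0.3, -11.1], 0), (290, [13.2, 0.3, -26.2], 49), (300, [9.4, 0.3, -27.6], 52), (310, [4.3, 0.3, -26.4], 56), (316, [1.9, 0.3, -27.1], 60), (322, [33.9, 0.3, -92.9], 190)]
[(160, [43.4, 30.6, 334.0], 334), (165, [37.8, 30.0, 321.6], 245), (167, [37.0, 28.8, 301.0], 300), (169, [60.0, 10.8, 3.8], 502), (172, [58.7, 10.7, 2.4], 490), (240, [26.7, 11.2, 2.4], 474), (262, [15.3, 11.5, 3.4], 467), (270, [11.1, 11.6, 3.6], 271), (276, [8.1, 11.6, 3.1], 268), (290, [9.4, 10.4, -17.3], 37), (300, [9.2, 9.8, -27.2], 37), (310, [4.9, 9.8, -27.6], 34), (316, [1.7, 9.9, -26.7], 61), (322, [33.6, 5.5, -92.4], 185)]
[(160, [43.4, -28.5, 333.3], 571), (165, [36.9, -28.6, 334.4], 439), (167, [60.8, -9.8, 4.1], 390), (169, [60.0, -9.7, 3.4], 497), (172, [58.7, -9.7, 3.0], 493), (240, [26.6, -10.2, 2.7], 474), (262, [15.2, -10.4, 3.6], 474), (270, [11.1, -10.5, 3.5], 461), (276, [8.0, -10.5, 3.4], 391), (290, [9.7, -9.3, -17.9], 42), (300, [9.2, -8.8, -27.2], 56), (310, [5.0, -8.8, -27.7], 44), (316, [1.6, -9.0, -26.5], 37), (322, [33.6, -4.8, -92.3], 200)]
[2.49007276e-01 4.46657601e-02 6.13265849e+01]
fixed r [-0.20850681  0.04466576]
scene view of lid 650 [-62.53522832 -61.86290873  -6.98496346] [60.33545675 64.98678415 12.98182904] ((-4.441594123840332, -0.2820548415184021), 65.97090148925781) 267 317 128 149
```

```bash
python3 -m creep '[{"gripper":1,"tx":-0.3,"ty":0,"tz":1,"wx":0,"wy":0,"wz":0},{"gripper":1,"tx":-1,"ty":0.05,"tz":3,"wx":0,"wy":0,"wz":0},{"gripper":1,"tx":-1.6,"ty":0.1,"tz":6,"wx":0,"wy":0,"wz":0},{"gripper":1,"tx":-2,"ty":0.1,"tz":7.5,"wx":0,"wy":0,"wz":0},{"gripper":1,"tx":-2,"ty":0.1,"tz":8,"wx":0,"wy":0,"wz":0},{"gripper":1,"tx":-2,"ty":0.1,"tz":8,"wx":0,"wy":0,"wz":0},{"gripper":1,"tx":-2,"ty":0.1,"tz":8,"wx":0,"wy":0,"wz":0}]'
python3 - <<'E'
from h import *
from scipy.optimize import least_squares
s,c,W=wrist("w4"); B=tinR(); L=(W-MOUTH)@B
print(s["position"],"TCP in tin",(s["position"]-MOUTH)@B); delta(s,tinTool(),s["position"])
cx,cy=-2,4.5
for it in range(2):
    r=np.hypot(L[...,0]-cx,L[...,1]-cy); m=(c["z_map"]>0)&(abs(L[...,2]-1)<4)&(r<64)&(L[...,1]>-25)
    e=L[m]; a=np.arctan2(e[:,1]-cy,e[:,0]-cx); rr=r[m]; o=[]
    for t in np.arange(-3.1,3.15,.1):
        q=abs((a-t+np.pi)%(2*np.pi)-np.pi)<.04
        if q.sum()>10 and rr[q].max()>56 and rr[q].min()<53: o.append((t,rr[q].max(),rr[q].min()))
    o=np.array(o); D=np.c_[np.cos(o[:,0]),np.sin(o[:,0])]
    for k,R in((1,59.6),(2,49.8)):
        z=least_squares(lambda p:D@p-(o[:,k]-R),[0,0],loss="soft_l1").x; print("circle",len(o),cx+z[0],cy+z[1])
q=(r>51)&(r<59)&m; print("rim z",np.median(L[q][:,2]))
T=c["T_tool_cam"]; v,u=np.mgrid[:480,:640]; z=c["z_map"];K=c["K"]
P=np.stack([(u-K[0,2])/K[0,0]*z,(v-K[1,2])/K[1,1]*z,z],-1)@T[:3,:3].T+T[:3,3]
col=P[140:200,322]; e=col[abs(col[:,2]-3)<6]; print("lid x edge",e[:,0].max(),"flange top z",np.median(e[:,2]))
E
```

```text
time: 5.8
position: [397.4, 38.9, 266.1]
orientation: [0.784, 0.556, 0.158, 0.225]
contact_force: [0.2, 0.2, -2.0]
opening: 27.2
[397.42122122  38.87197468 266.06285728] TCP in tin [   1.20239761 -101.17702751  128.67864938]
t cm [0. 0. 0.] w [-0.0021  0.0038 -0.0023]
circle 43 -1.9095503376974998 4.248595333050507
circle 43 -1.9376006405146102 3.9928973625074144
circle 43 -1.9095503376974998 4.248595333050507
circle 43 -1.9376006405146102 3.9928973625074144
rim z 0.9586367857884601
lid x edge 61.38150787354391 flange top z 3.2759258647816694
```

```bash
python3 -m creep '[{"gripper":1,"tx":0.8,"ty":0,"tz":0.5,"wx":0,"wy":0,"wz":0},{"gripper":1,"tx":2.5,"ty":-0.1,"tz":2,"wx":0,"wy":0,"wz":0},{"gripper":1,"tx":5,"ty":-0.2,"tz":4,"wx":0,"wy":0.002,"wz":0},{"gripper":1,"tx":7.5,"ty":-0.25,"tz":5.5,"wx":-0.002,"wy":0.004,"wz":0},{"gripper":1,"tx":9.5,"ty":-0.31,"tz":7,"wx":-0.002,"wy":0.004,"wz":0},{"gripper":1,"tx":10.3,"ty":-0.31,"tz":7.9,"wx":-0.002,"wy":0.004,"wz":0},{"gripper":1,"tx":10.51,"ty":-0.31,"tz":8.3,"wx":-0.002,"wy":0.004,"wz":0},{"gripper":1,"tx":10.51,"ty":-0.31,"tz":8.37,"wx":-0.002,"wy":0.004,"wz":0},{"gripper":1,"tx":10.51,"ty":-0.31,"tz":8.37,"wx":-0.002,"wy":0.004,"wz":0},{"gripper":1,"tx":10.51,"ty":-0.31,"tz":8.37,"wx":-0.002,"wy":0.004,"wz":0}]'
cat > st.py <<'E'
from h import *
from bench import robot
s=robot.state(); B=tinR(); R0=Ro.from_quat(s["orientation"]).as_matrix()
print("TCP in tin",((s["position"]-MOUTH)@B).round(2),"F tin",(s["contact_force"]@B).round(1),"opening",round(s["opening"],1),"t",s["time"])
delta(s,tinTool(),MOUTH+B@[-1.9,3.9,13])
E
python3 st.py; python3 - <<'E'
from bench import camera; import cv2,numpy as np
c=camera("scene"); 
cv2.imwrite("pics/s2.png",cv2.resize(c["color"][140:300,260:420],None,fx=3.6,fy=3.6,interpolation=2)[...,::-1])
E
```

```text
time: 6.68
position: [471.4, 124.5, 194.9]
orientation: [0.783, 0.557, 0.162, 0.225]
contact_force: [0.4, -0.4, -2.3]
opening: 26.8
TCP in tin [-0.98  3.91 46.07] F tin [-0.8 -0.3 -2.2] opening 26.8 t 6.6833
t cm [-0.009 -0.099  3.307] w [ 0.0021 -0.0021 -0.0028]
```

View pics/s2.png

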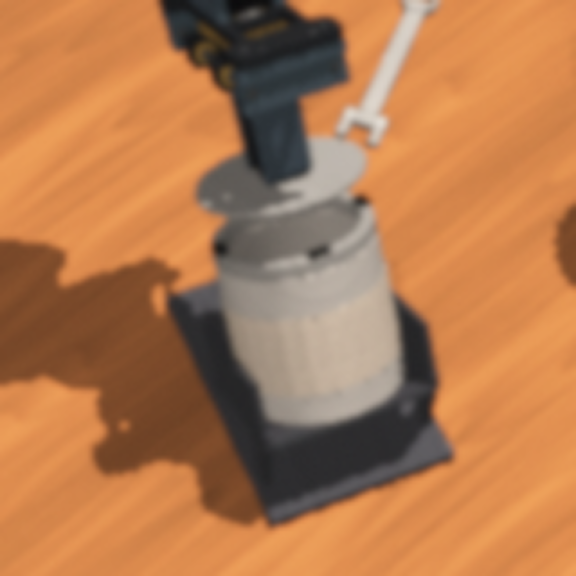

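The lid hovers squarely over the mouth, about 46 mm out. I'll lower it.

```bash
python3 -m creep '[{"gripper":1,"tx":0,"ty":-0.15,"tz":1,"wx":0,"wy":0,"wz":0},{"gripper":1,"tx":0,"ty":-0.15,"tz":1.8,"wx":0,"wy":0,"wz":0},{"gripper":1,"tx":0,"ty":-0.15,"tz":2.4,"wx":0,"wy":0,"wz":0},{"gripper":1,"tx":0,"ty":-0.15,"tz":2.6,"wx":0,"wy":0,"wz":0},{"gripper":1,"tx":0,"ty":-0.15,"tz":2.7,"wx":0,"wy":0,"wz":0},{"gripper":1,"tx":0,"ty":-0.15,"tz":2.7,"wx":0,"wy":0,"wz":0}]' >/dev/null; python3 st.py
```

```text
TCP in tin [-2.48  3.71 18.67] F tin [-1.1 -0.5 -2.1] opening 27.3 t 7.2333
t cm [0.018 0.057 0.567] w [ 0.0017 -0.0015 -0.003 ]
```

```bash
python3 -m creep '[{"gripper":1,"tx":0,"ty":0,"tz":0.15,"wx":0,"wy":0,"wz":0},{"gripper":1,"tx":0,"ty":0,"tz":0.3,"wx":0,"wy":0,"wz":0},{"gripper":1,"tx":0,"ty":0,"tz":0.4,"wx":0,"wy":0,"wz":0},{"gripper":1,"tx":0,"ty":0,"tz":0.4,"wx":0,"wy":0,"wz":0}]' >/dev/null; python3 st.py
```

```text
TCP in tin [-2.57  3.69 14.57] F tin [-1.1 -0.5 -2.8] opening 27.3 t 7.5667
t cm [0.021 0.066 0.157] w [ 0.0015 -0.0014 -0.0029]
```

Free of contact so far; continuing in small steps, with a +0.6 mm correction in tool y.

```bash
python3 -m creep '[{"gripper":1,"tx":0.02,"ty":0.06,"tz":0.08,"wx":0,"wy":0,"wz":0},{"gripper":1,"tx":0.02,"ty":0.06,"tz":0.15,"wx":0,"wy":0,"wz":0},{"gripper":1,"tx":0.02,"ty":0.06,"tz":0.15,"wx":0,"wy":0,"wz":0}]' >/dev/null; python3 st.py
```

```text
TCP in tin [-1.93  3.93 13.01] F tin [-0.7  0.1 -1.8] opening 27.3 t 7.8167
t cm [-0.003  0.003  0.001] w [ 0.0016 -0.0014 -0.0029]
```

```bash
python3 -m creep '[{"gripper":1,"tx":0,"ty":0,"tz":0.05,"wx":0,"wy":0,"wz":0},{"gripper":1,"tx":0,"ty":0,"tz":0.1,"wx":0,"wy":0,"wz":0},{"gripper":1,"tx":0,"ty":0,"tz":0.1,"wx":0,"wy":0,"wz":0}]' >/dev/null; python3 st.py
```

```text
TCP in tin [-1.84  4.08 12.09] F tin [-2.   1.1  0.4] opening 27.6 t 8.0667
t cm [-0.018 -0.006 -0.091] w [ 0.0017 -0.0018 -0.0031]
```

```bash
python3 -m creep '[{"gripper":1,"tx":0,"ty":0,"tz":0.05,"wx":0,"wy":0,"wz":0},{"gripper":1,"tx":0,"ty":0,"tz":0.05,"wx":0,"wy":0,"wz":0}]' >/dev/null; python3 st.py
```

```text
TCP in tin [-1.75  4.21 11.78] F tin [-1.8  0.3  2.6] opening 27.4 t 8.2333
t cm [-0.031 -0.015 -0.122] w [ 0.0019 -0.0021 -0.0034]
```

```bash
python3 -m creep '[{"gripper":0.3,"tx":0,"ty":0,"tz":0,"wx":0,"wy":0,"wz":0},{"gripper":0.3,"tx":0,"ty":0,"tz":0,"wx":0,"wy":0,"wz":0},{"gripper":0.3,"tx":0,"ty":0,"tz":0,"wx":0,"wy":0,"wz":0},{"gripper":0.3,"tx":0,"ty":0,"tz":0,"wx":0,"wy":0,"wz":0},{"gripper":0.3,"tx":0,"ty":0,"tz":0,"wx":0,"wy":0,"wz":0},{"gripper":0.3,"tx":0,"ty":0,"tz":0,"wx":0,"wy":0,"wz":0},{"gripper":0.3,"tx":0,"ty":0,"tz":-1,"wx":0,"wy":0,"wz":0},{"gripper":0.3,"tx":0,"ty":0,"tz":-3,"wx":0,"wy":0,"wz":0},{"gripper":0.3,"tx":0,"ty":0,"tz":-5,"wx":0,"wy":0,"wz":0},{"gripper":0.3,"tx":0,"ty":0,"tz":-6,"wx":0,"wy":0,"wz":0},{"gripper":1,"tx":-3,"ty":0,"tz":-9,"wx":0,"wy":0,"wz":0},{"gripper":1,"tx":-5,"ty":0,"tz":-12,"wx":0,"wy":0,"wz":0},{"gripper":1,"tx":-6,"ty":0,"tz":-14,"wx":0,"wy":0,"wz":0},{"gripper":1,"tx":-6,"ty":0,"tz":-14,"wx":0,"wy":0,"wz":0},{"gripper":1,"tx":-6,"ty":0,"tz":-14,"wx":0,"wy":0,"wz":0}]'
cat > look.py <<'E'
import sys
from h import *
n=sys.argv[1]; s,c,W=wrist(n); B=tinR(); C0=np.array([-1.9,3.9,.5]); L=(W-MOUTH)@B-C0; v=c["z_map"]>0
print("TCP tin",((s["position"]-MOUTH)@B).round(1),"open",s["opening"])
r=np.hypot(L[...,0],L[...,1]); m=v&(r<57)&(r>20)&(abs(L[...,2]-6)<10); e=L[m]
k=np.linalg.lstsq(np.c_[e[:,:2],np.ones(len(e))],e[:,2],rcond=None)[0]
print("flange top: n",len(e),"slope deg",np.degrees(k[:2]).round(2),"z",k[2].round(2),"edge z(+x,+y,-x,-y) at 55:",[round(k[2]+55*a,1) for a in(k[0],k[1],-k[0],-k[1])])
m=v&(r<66)&(abs(L[...,2]-k[2])<4); print("disc",cv2.minEnclosingCircle(L[m][:,:2].astype(np.float32)))
m=v&(r<35)&(L[...,2]>25)&(L[...,2]<46); 
if m.sum(): print("knob",m.sum(),cv2.minEnclosingCircle(L[m][:,:2].astype(np.float32)),np.median(L[m][:,2]))
E
python3 look.py w5
```

```text
time: 9.48
position: [397.8, 86.7, 285.1]
orientation: [0.784, 0.556, 0.164, 0.224]
contact_force: [0.0, -0.1, 0.8]
opening: 33.7
TCP tin [ -1.6 -55.8 152.9] open 33.69797708018772
flange top: n 13683 slope deg [-0.01 -0.53] z 8.0 edge z(+x,+y,-x,-y) at 55: [np.float64(8.0), np.float64(7.5), np.float64(8.0), np.float64(8.5)]
disc ((-0.033934302628040314, 0.06181207671761513), 62.02864456176758)
knob 1085 ((0.08043357729911804, 0.4587268531322479), 13.917296409606934) 37.87104174055077
```

View pics/w5.png

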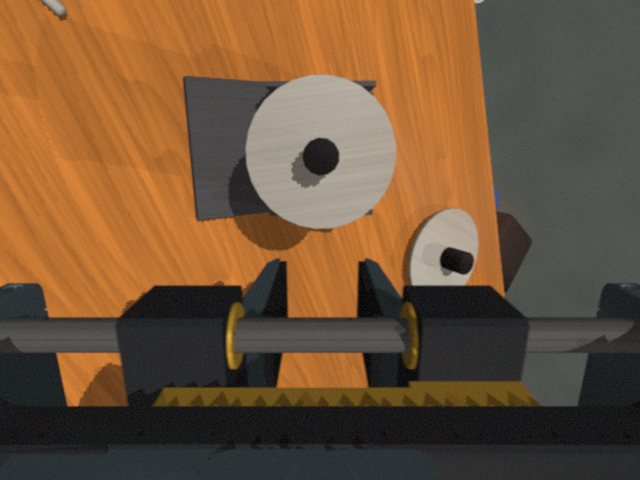

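Lid disc at pixel (321,150), knob (321,156): it lies centred on the tin, about 4 mm above home. Next I'll go over the -y catch with the fingers shut.

```bash
python3 -m creep '[{"gripper":1,"tx":0.3,"ty":0,"tz":1,"wx":0,"wy":0,"wz":0},{"gripper":1,"tx":0.77,"ty":0,"tz":4,"wx":0,"wy":0,"wz":0},{"gripper":1,"tx":0.77,"ty":0,"tz":7,"wx":0,"wy":0,"wz":0},{"gripper":1,"tx":0.77,"ty":0,"tz":10,"wx":0,"wy":0,"wz":0},{"gripper":1,"tx":0.77,"ty":0,"tz":12,"wx":0,"wy":0,"wz":0},{"gripper":1,"tx":0.77,"ty":0,"tz":13,"wx":0,"wy":0,"wz":0},{"gripper":1,"tx":0.77,"ty":0,"tz":13.5,"wx":0,"wy":0,"wz":0},{"gripper":1,"tx":0.77,"ty":0,"tz":13.5,"wx":0,"wy":0,"wz":0},{"gripper":1,"tx":0.77,"ty":0,"tz":13.5,"wx":0,"wy":0,"wz":0},{"gripper":1,"tx":0.77,"ty":0,"tz":13.5,"wx":0,"wy":0,"wz":0},{"gripper":1,"tx":0.77,"ty":0,"tz":13.5,"wx":0,"wy":0,"wz":0}]'
cat > st.py <<'E'
from h import *
from bench import robot
s=robot.state(); B=tinR(); q=(s["position"]-MOUTH)@B-[-1.9,3.9,.5]
print("TCP rel tin centre",q.round(2),"F tin",(s["contact_force"]@B).round(1),"open",round(s["opening"],1),"t",round(s["time"],2))
delta(s,tinTool(),s["position"])
E
python3 st.py
```

```text
time: 10.45
position: [468.5, 71.3, 170.3]
orientation: [0.783, 0.556, 0.163, 0.224]
contact_force: [0.9, -0.5, -0.9]
opening: 0.8
TCP rel tin centre [  0.32 -51.18  16.95] F tin [ 0.3 -0.2 -1.3] open 0.8 t 10.45
t cm [0. 0. 0.] w [ 0.0033 -0.0044 -0.0036]
```

```bash
python3 -m creep '[{"gripper":1,"tx":0,"ty":0,"tz":0.3,"wx":0,"wy":0,"wz":0},{"gripper":1,"tx":-0.05,"ty":0,"tz":0.6,"wx":0.003,"wy":-0.004,"wz":0},{"gripper":1,"tx":-0.05,"ty":0,"tz":0.8,"wx":0.003,"wy":-0.004,"wz":0},{"gripper":1,"tx":-0.05,"ty":0,"tz":0.8,"wx":0.003,"wy":-0.004,"wz":0}]' >/dev/null; python3 st.py
```

```text
TCP rel tin centre [  0.66 -51.43   9.03] F tin [ 0.2 -0.4  1.2] open 0.5 t 10.78
t cm [0. 0. 0.] w [ 0.0009 -0.0009 -0.0038]
```

```bash
python3 -m creep '[{"gripper":1,"tx":0,"ty":0,"tz":0.1,"wx":0,"wy":0,"wz":0},{"gripper":1,"tx":0,"ty":0,"tz":0.15,"wx":0,"wy":0,"wz":0},{"gripper":1,"tx":0,"ty":0,"tz":0.15,"wx":0,"wy":0,"wz":0}]' >/dev/null; python3 st.py
```

```text
TCP rel tin centre [  0.66 -51.45   8.11] F tin [-2.3 -1.5 10.3] open 0.2 t 11.03
t cm [0. 0. 0.] w [ 0.0013 -0.0012 -0.0045]
```

```bash
python3 -m creep '[{"gripper":1,"tx":0,"ty":0,"tz":0.05,"wx":0,"wy":0,"wz":0},{"gripper":1,"tx":0,"ty":0,"tz":0.1,"wx":0,"wy":0,"wz":0},{"gripper":1,"tx":0,"ty":0,"tz":0.1,"wx":0,"wy":0,"wz":0}]' >/dev/null; python3 st.py
```

```text
TCP rel tin centre [  0.67 -51.48   7.8 ] F tin [-1.6 -0.5 11. ] open 0.2 t 11.28
t cm [0. 0. 0.] w [ 0.0018 -0.0017 -0.0051]
```

```bash
python3 -m creep '[{"gripper":1,"tx":0,"ty":0,"tz":0.05,"wx":0,"wy":0,"wz":0},{"gripper":1,"tx":0,"ty":0,"tz":0.1,"wx":0,"wy":0,"wz":0},{"gripper":1,"tx":0,"ty":0,"tz":0.1,"wx":0,"wy":0,"wz":0}]' >/dev/null; python3 st.py
```

```text
TCP rel tin centre [  0.68 -51.46   7.5 ] F tin [-2.3  0.3 11.8] open 0.7 t 11.53
t cm [0. 0. 0.] w [ 0.0023 -0.0022 -0.0058]
```

```bash
python3 -m creep '[{"gripper":1,"tx":0,"ty":0,"tz":0.05,"wx":0,"wy":0,"wz":0},{"gripper":1,"tx":0,"ty":0,"tz":0.1,"wx":0,"wy":0,"wz":0},{"gripper":1,"tx":0,"ty":0,"tz":0.1,"wx":0,"wy":0,"wz":0}]' >/dev/null; python3 st.py
```

```text
TCP rel tin centre [  0.69 -51.5    7.25] F tin [-2.8 -0.  12.7] open 0.4 t 11.78
t cm [0. 0. 0.] w [ 0.0028 -0.0027 -0.0067]
```

```bash
python3 -m creep '[{"gripper":1,"tx":0,"ty":0,"tz":0.08,"wx":0,"wy":0,"wz":0},{"gripper":1,"tx":0,"ty":0,"tz":0.15,"wx":0,"wy":0,"wz":0},{"gripper":1,"tx":0,"ty":0,"tz":0.15,"wx":0,"wy":0,"wz":0}]' >/dev/null; python3 st.py
```

```text
TCP rel tin centre [  0.68 -51.53   6.74] F tin [-3.  -0.7 17. ] open 0.2 t 12.03
t cm [0. 0. 0.] w [ 0.0035 -0.0034 -0.0078]
```

```bash
python3 -m creep '[{"gripper":1,"tx":0,"ty":0,"tz":0.08,"wx":0,"wy":0,"wz":0},{"gripper":1,"tx":0,"ty":0,"tz":0.15,"wx":0,"wy":0,"wz":0},{"gripper":1,"tx":0,"ty":0,"tz":0.15,"wx":0,"wy":0,"wz":0}]' >/dev/null; python3 st.py
```

```text
TCP rel tin centre [  0.67 -51.57   6.35] F tin [-4.3  0.1 18.7] open 0.4 t 12.28
t cm [0. 0. 0.] w [ 0.0043 -0.0042 -0.009 ]
```

```bash
python3 -m creep '[{"gripper":1,"tx":0,"ty":0,"tz":0.08,"wx":0,"wy":0,"wz":0},{"gripper":1,"tx":0,"ty":0,"tz":0.15,"wx":0,"wy":0,"wz":0},{"gripper":1,"tx":0,"ty":0,"tz":0.15,"wx":0,"wy":0,"wz":0}]' >/dev/null; python3 st.py
```

```text
TCP rel tin centre [  0.67 -51.59   6.05] F tin [-3.6 -1.4 20.1] open 0.5 t 12.53
t cm [0. 0. 0.] w [ 0.0051 -0.0051 -0.0102]
```

```bash
python3 -m creep '[{"gripper":1,"tx":0,"ty":0,"tz":0.1,"wx":0.005,"wy":-0.005,"wz":0},{"gripper":1,"tx":0,"ty":0,"tz":0.17,"wx":0.005,"wy":-0.005,"wz":-0.01},{"gripper":1,"tx":0,"ty":0,"tz":0.17,"wx":0.005,"wy":-0.005,"wz":-0.01},{"gripper":1,"tx":0,"ty":0,"tz":0.17,"wx":0.005,"wy":-0.005,"wz":-0.01}]' >/dev/null; python3 st.py
```

```text
TCP rel tin centre [  0.77 -51.64   5.66] F tin [-3.5 -1.4 21.6] open 0.4 t 12.87
t cm [0. 0. 0.] w [ 0.0012 -0.0009 -0.0016]
```

```bash
python3 -m creep '[{"gripper":1,"tx":0,"ty":0,"tz":0.1,"wx":0.005,"wy":-0.005,"wz":0},{"gripper":1,"tx":0,"ty":0,"tz":0.17,"wx":0.005,"wy":-0.005,"wz":0},{"gripper":1,"tx":0,"ty":0,"tz":0.17,"wx":0.005,"wy":-0.005,"wz":0},{"gripper":1,"tx":0,"ty":0,"tz":0.17,"wx":0.005,"wy":-0.005,"wz":0}]' >/dev/null; python3 st.py
```

```text
TCP rel tin centre [  0.8  -51.65   5.41] F tin [-3.5 -2.7 22.7] open 0.3 t 13.2
t cm [0. 0. 0.] w [-0.0028  0.0031 -0.0031]
```

```bash
python3 -m creep '[{"gripper":1,"tx":0,"ty":0,"tz":-0.5,"wx":0,"wy":0,"wz":0},{"gripper":1,"tx":0,"ty":0,"tz":-3,"wx":0,"wy":0,"wz":0},{"gripper":1,"tx":-0.3,"ty":0,"tz":-6.5,"wx":0,"wy":0,"wz":0},{"gripper":1,"tx":-0.6,"ty":0,"tz":-10,"wx":0,"wy":0,"wz":0},{"gripper":1,"tx":-0.8,"ty":0,"tz":-13.5,"wx":0,"wy":0,"wz":0},{"gripper":1,"tx":-0.8,"ty":0,"tz":-14.5,"wx":0,"wy":0,"wz":0},{"gripper":1,"tx":-0.8,"ty":0,"tz":-14.5,"wx":0,"wy":0,"wz":0},{"gripper":1,"tx":-0.8,"ty":0,"tz":-14.5,"wx":0,"wy":0,"wz":0}]' >/dev/null; python3 look.py w6; python3 st.py
```

```text
TCP tin [ -0.9 -55.2 151.1] open 0.3216426025431318
flange top: n 13774 slope deg [0.09 0.55] z 6.95 edge z(+x,+y,-x,-y) at 55: [np.float64(7.0), np.float64(7.5), np.float64(6.9), np.float64(6.4)]
disc ((-2.0810868740081787, 0.2926819920539856), 61.95989990234375)
knob 1093 ((-2.0665228366851807, -0.07508031278848648), 13.812966346740723) 36.79261856739554
TCP rel tin centre [  0.46 -59.54 149.72] F tin [ 0.9  0.8 -0.5] open 0.2 t 13.92
t cm [0. 0. 0.] w [-0.0039  0.0041 -0.0025]
```

```bash
python3 -m creep '[{"gripper":1,"tx":0.3,"ty":0,"tz":1,"wx":0,"wy":0,"wz":0},{"gripper":1,"tx":0.5,"ty":0,"tz":4,"wx":-0.004,"wy":0.004,"wz":-0.002},{"gripper":1,"tx":0.6,"ty":0,"tz":7.5,"wx":-0.004,"wy":0.004,"wz":-0.002},{"gripper":1,"tx":0.6,"ty":0,"tz":11,"wx":-0.004,"wy":0.004,"wz":-0.002},{"gripper":1,"tx":0.6,"ty":0,"tz":13,"wx":-0.004,"wy":0.004,"wz":-0.002},{"gripper":1,"tx":0.6,"ty":0,"tz":13.8,"wx":-0.004,"wy":0.004,"wz":-0.002},{"gripper":1,"tx":0.6,"ty":0,"tz":14,"wx":-0.004,"wy":0.004,"wz":-0.002},{"gripper":1,"tx":0.6,"ty":0,"tz":14.2,"wx":-0.004,"wy":0.004,"wz":-0.002},{"gripper":1,"tx":0.6,"ty":0,"tz":14.2,"wx":-0.004,"wy":0.004,"wz":-0.002}]' >/dev/null;  python3 st.py
```

```text
TCP rel tin centre [  0.28 -53.95   7.92] F tin [-0.   0.3  1.3] open 0.6 t 14.67
t cm [0. 0. 0.] w [ 0.0006 -0.0002 -0.0007]
```

```bash
python3 -m creep '[{"gripper":1,"tx":0,"ty":0,"tz":0.1,"wx":0,"wy":0,"wz":0},{"gripper":1,"tx":0,"ty":0,"tz":0.15,"wx":0,"wy":0,"wz":0},{"gripper":1,"tx":0,"ty":0,"tz":0.2,"wx":0,"wy":0,"wz":0},{"gripper":1,"tx":0,"ty":0,"tz":0.2,"wx":0,"wy":0,"wz":0}]' >/dev/null;  python3 st.py
```

```text
TCP rel tin centre [  0.7  -53.59   6.5 ] F tin [-0.   0.3  1. ] open 0.4 t 15.0
t cm [0. 0. 0.] w [ 0.0018 -0.0014 -0.0007]
```

```bash
python3 -m creep '[{"gripper":1,"tx":0,"ty":0,"tz":0.15,"wx":0,"wy":0,"wz":0},{"gripper":1,"tx":0,"ty":0,"tz":0.18,"wx":0,"wy":0,"wz":0},{"gripper":1,"tx":0,"ty":0,"tz":0.18,"wx":0,"wy":0,"wz":0},{"gripper":1,"tx":0,"ty":0,"tz":0.18,"wx":0,"wy":0,"wz":0},{"gripper":1,"tx":0,"ty":0,"tz":0.18,"wx":0,"wy":0,"wz":0},{"gripper":1,"tx":0,"ty":0,"tz":0.18,"wx":0,"wy":0,"wz":0},{"gripper":1,"tx":0,"ty":0,"tz":0.18,"wx":0,"wy":0,"wz":0},{"gripper":1,"tx":0,"ty":0,"tz":0.18,"wx":0,"wy":0,"wz":0}]' >/dev/null;  python3 st.py
```

```text
TCP rel tin centre [  0.88 -53.5    5.47] F tin [-1.6 -1.  10.8] open 0.4 t 15.67
t cm [0. 0. 0.] w [ 0.0027 -0.0021 -0.0013]
```

```bash
python3 -m creep '[{"gripper":1,"tx":0,"ty":0,"tz":0.12,"wx":0.003,"wy":-0.002,"wz":0},{"gripper":1,"tx":0,"ty":0,"tz":0.18,"wx":0.003,"wy":-0.002,"wz":0},{"gripper":1,"tx":0,"ty":0,"tz":0.18,"wx":0.003,"wy":-0.002,"wz":0},{"gripper":1,"tx":0,"ty":0,"tz":0.18,"wx":0.003,"wy":-0.002,"wz":0},{"gripper":1,"tx":0,"ty":0,"tz":0.18,"wx":0.003,"wy":-0.002,"wz":0},{"gripper":1,"tx":0,"ty":0,"tz":0.18,"wx":0.003,"wy":-0.002,"wz":0}]' >/dev/null;  python3 st.py
```

```text
TCP rel tin centre [  0.94 -53.5    5.25] F tin [-5.1 -1.8 22.7] open 0.5 t 16.17
t cm [0. 0. 0.] w [ 0.001  -0.0012 -0.0028]
```

```bash
python3 -m creep '[{"gripper":1,"tx":0,"ty":0,"tz":0.12,"wx":0.003,"wy":-0.002,"wz":0},{"gripper":1,"tx":0,"ty":0,"tz":0.18,"wx":0.003,"wy":-0.002,"wz":0},{"gripper":1,"tx":0,"ty":0,"tz":0.18,"wx":0.003,"wy":-0.002,"wz":0},{"gripper":1,"tx":0,"ty":0,"tz":0.18,"wx":0.003,"wy":-0.002,"wz":0},{"gripper":1,"tx":0,"ty":0,"tz":0.18,"wx":0.003,"wy":-0.002,"wz":0},{"gripper":1,"tx":0,"ty":0,"tz":0.18,"wx":0.003,"wy":-0.002,"wz":0}]' >/dev/null;  python3 st.py
```

```text
TCP rel tin centre [  0.89 -53.52   5.21] F tin [-5.7 -2.2 25.3] open 0.2 t 16.67
t cm [0. 0. 0.] w [-0.0008 -0.0005 -0.0045]
```

```bash
python3 -m creep '[{"gripper":1,"tx":0,"ty":0,"tz":0.12,"wx":0.003,"wy":-0.002,"wz":0},{"gripper":1,"tx":0,"ty":0,"tz":0.18,"wx":0.003,"wy":-0.002,"wz":0},{"gripper":1,"tx":0,"ty":0,"tz":0.18,"wx":0.003,"wy":-0.002,"wz":0},{"gripper":1,"tx":0,"ty":0,"tz":0.18,"wx":0.003,"wy":-0.002,"wz":0},{"gripper":1,"tx":0,"ty":0,"tz":0.18,"wx":0.003,"wy":-0.002,"wz":0},{"gripper":1,"tx":0,"ty":0,"tz":0.18,"wx":0.003,"wy":-0.002,"wz":0}]' >/dev/null;  python3 st.py
```

```text
TCP rel tin centre [  0.93 -53.49   5.22] F tin [-5.6 -1.4 27.1] open 0.7 t 17.17
t cm [0. 0. 0.] w [-0.0024  0.0002 -0.0061]
```

-y stands hard at 27 N with no further travel, so that catch is down. Next is +y.

```bash
python3 -m creep '[{"gripper":1,"tx":0,"ty":0,"tz":-0.6,"wx":0,"wy":0,"wz":0},{"gripper":1,"tx":0,"ty":0,"tz":-3,"wx":0,"wy":0,"wz":0},{"gripper":1,"tx":0,"ty":0,"tz":-5.5,"wx":0,"wy":0,"wz":-0.006},{"gripper":1,"tx":2,"ty":0,"tz":-6,"wx":0,"wy":0,"wz":-0.006},{"gripper":1,"tx":5,"ty":0,"tz":-6,"wx":0,"wy":0,"wz":-0.006},{"gripper":1,"tx":8,"ty":0,"tz":-6,"wx":0,"wy":0,"wz":-0.006},{"gripper":1,"tx":10.2,"ty":0,"tz":-5,"wx":0,"wy":0,"wz":-0.006},{"gripper":1,"tx":10.7,"ty":0,"tz":-3,"wx":0,"wy":0,"wz":-0.006},{"gripper":1,"tx":10.7,"ty":0,"tz":-1.5,"wx":0,"wy":0,"wz":-0.006},{"gripper":1,"tx":10.7,"ty":0,"tz":-1,"wx":0,"wy":0,"wz":-0.006},{"gripper":1,"tx":10.7,"ty":0,"tz":-1,"wx":0,"wy":0,"wz":-0.006}]' >/dev/null;  python3 st.py
```

```text
TCP rel tin centre [ 0.69 52.76 14.15] F tin [ 0.6 -0.6  0. ] open 0.3 t 18.08
t cm [0. 0. 0.] w [-0.0043  0.0027  0.0007]
```

```bash
python3 -m creep '[{"gripper":1,"tx":0,"ty":0,"tz":0.2,"wx":-0.004,"wy":0.003,"wz":0},{"gripper":1,"tx":0,"ty":0,"tz":0.4,"wx":-0.004,"wy":0.003,"wz":0},{"gripper":1,"tx":0,"ty":0,"tz":0.55,"wx":-0.004,"wy":0.003,"wz":0},{"gripper":1,"tx":0,"ty":0,"tz":0.65,"wx":-0.004,"wy":0.003,"wz":0},{"gripper":1,"tx":0,"ty":0,"tz":0.7,"wx":-0.004,"wy":0.003,"wz":0},{"gripper":1,"tx":0,"ty":0,"tz":0.7,"wx":-0.004,"wy":0.003,"wz":0}]' >/dev/null;  python3 st.py
```

```text
TCP rel tin centre [ 1.   52.77  7.8 ] F tin [ 0.2 -0.4  3.8] open 0.7 t 18.58
t cm [0. 0. 0.] w [ 0.0003 -0.0009 -0.0001]
```

```bash
python3 -m creep '[{"gripper":1,"tx":0,"ty":0,"tz":0.12,"wx":0,"wy":0,"wz":0},{"gripper":1,"tx":0,"ty":0,"tz":0.18,"wx":0,"wy":0,"wz":0},{"gripper":1,"tx":0,"ty":0,"tz":0.18,"wx":0,"wy":0,"wz":0},{"gripper":1,"tx":0,"ty":0,"tz":0.18,"wx":0,"wy":0,"wz":0},{"gripper":1,"tx":0,"ty":0,"tz":0.18,"wx":0,"wy":0,"wz":0}]' >/dev/null;  python3 st.py
```

```text
TCP rel tin centre [ 1.09 52.79  7.26] F tin [-4.2 -0.9 13.4] open 0.7 t 19.0
t cm [0. 0. 0.] w [ 0.0008 -0.0017 -0.0014]
```

```bash
python3 -m creep '[{"gripper":1,"tx":0,"ty":0,"tz":0.12,"wx":0,"wy":0,"wz":0},{"gripper":1,"tx":0,"ty":0,"tz":0.18,"wx":0,"wy":0,"wz":0},{"gripper":1,"tx":0,"ty":0,"tz":0.18,"wx":0,"wy":0,"wz":0},{"gripper":1,"tx":0,"ty":0,"tz":0.18,"wx":0,"wy":0,"wz":0},{"gripper":1,"tx":0,"ty":0,"tz":0.18,"wx":0,"wy":0,"wz":0}]' >/dev/null;  python3 st.py
```

```text
TCP rel tin centre [ 1.11 52.86  6.97] F tin [-3.8 -2.  16.6] open 0.4 t 19.42
t cm [0. 0. 0.] w [ 0.0013 -0.0027 -0.0031]
```

```bash
python3 -m creep '[{"gripper":1,"tx":0,"ty":0,"tz":0.12,"wx":0,"wy":0,"wz":0},{"gripper":1,"tx":0,"ty":0,"tz":0.18,"wx":0,"wy":0,"wz":0},{"gripper":1,"tx":0,"ty":0,"tz":0.18,"wx":0,"wy":0,"wz":0},{"gripper":1,"tx":0,"ty":0,"tz":0.18,"wx":0,"wy":0,"wz":0},{"gripper":1,"tx":0,"ty":0,"tz":0.18,"wx":0,"wy":0,"wz":0}]' >/dev/null;  python3 st.py
```

```text
TCP rel tin centre [ 1.14 52.85  6.72] F tin [-3.8 -0.6 16.8] open 0.8 t 19.83
t cm [0. 0. 0.] w [ 0.0017 -0.0036 -0.005 ]
```

```bash
python3 -m creep '[{"gripper":1,"tx":0,"ty":0,"tz":0.12,"wx":0.001,"wy":-0.003,"wz":-0.004},{"gripper":1,"tx":0,"ty":0,"tz":0.2,"wx":0.001,"wy":-0.003,"wz":-0.004},{"gripper":1,"tx":0,"ty":0,"tz":0.24,"wx":0.001,"wy":-0.003,"wz":-0.004},{"gripper":1,"tx":0,"ty":0,"tz":0.24,"wx":0.001,"wy":-0.003,"wz":-0.004},{"gripper":1,"tx":0,"ty":0,"tz":0.24,"wx":0.001,"wy":-0.003,"wz":-0.004}]' >/dev/null;  python3 st.py
```

```text
TCP rel tin centre [ 1.14 52.91  6.09] F tin [-4.1 -0.7 19.6] open 0.4 t 20.25
t cm [0. 0. 0.] w [ 0.0012 -0.0017 -0.0031]
```

```bash
python3 -m creep '[{"gripper":1,"tx":0,"ty":0,"tz":0.12,"wx":0.001,"wy":-0.003,"wz":-0.004},{"gripper":1,"tx":0,"ty":0,"tz":0.2,"wx":0.001,"wy":-0.003,"wz":-0.004},{"gripper":1,"tx":0,"ty":0,"tz":0.24,"wx":0.001,"wy":-0.003,"wz":-0.004},{"gripper":1,"tx":0,"ty":0,"tz":0.24,"wx":0.001,"wy":-0.003,"wz":-0.004},{"gripper":1,"tx":0,"ty":0,"tz":0.24,"wx":0.001,"wy":-0.003,"wz":-0.004}]' >/dev/null;  python3 st.py
```

```text
TCP rel tin centre [ 1.14 53.    5.52] F tin [-4.6 -3.  20.4] open 0.6 t 20.67
t cm [0. 0. 0.] w [ 0.0007  0.0001 -0.0013]
```

```bash
python3 -m creep '[{"gripper":1,"tx":0,"ty":0,"tz":0.12,"wx":0.001,"wy":0,"wz":-0.001},{"gripper":1,"tx":0,"ty":0,"tz":0.2,"wx":0.001,"wy":0,"wz":-0.001},{"gripper":1,"tx":0,"ty":0,"tz":0.22,"wx":0.001,"wy":0,"wz":-0.001},{"gripper":1,"tx":0,"ty":0,"tz":0.22,"wx":0.001,"wy":0,"wz":-0.001},{"gripper":1,"tx":0,"ty":0,"tz":0.22,"wx":0.001,"wy":0,"wz":-0.001}]' >/dev/null;  python3 st.py
```

```text
TCP rel tin centre [ 1.14 53.    5.3 ] F tin [-5.9 -1.5 21.9] open 0.6 t 21.08
t cm [0. 0. 0.] w [ 0.0002 -0.0009 -0.0028]
```

```bash
python3 -m creep '[{"gripper":1,"tx":0,"ty":0,"tz":0.12,"wx":0.001,"wy":0,"wz":-0.001},{"gripper":1,"tx":0,"ty":0,"tz":0.18,"wx":0.001,"wy":0,"wz":-0.001},{"gripper":1,"tx":0,"ty":0,"tz":0.2,"wx":0.001,"wy":0,"wz":-0.001},{"gripper":1,"tx":0,"ty":0,"tz":0.2,"wx":0.001,"wy":0,"wz":-0.001},{"gripper":1,"tx":0,"ty":0,"tz":0.2,"wx":0.001,"wy":0,"wz":-0.001}]' >/dev/null;  python3 st.py
```

```text
TCP rel tin centre [ 1.21 53.03  5.34] F tin [-6.  -1.  22.1] open 0.5 t 21.5
t cm [0. 0. 0.] w [-0.0002 -0.0021 -0.0042]
```

```bash
python3 -m creep '[{"gripper":1,"tx":0,"ty":0,"tz":-0.6,"wx":0,"wy":0,"wz":0},{"gripper":1,"tx":0,"ty":0,"tz":-2.5,"wx":0,"wy":0,"wz":-0.004},{"gripper":1,"tx":-1,"ty":1,"tz":-4,"wx":0,"wy":-0.002,"wz":-0.004},{"gripper":1,"tx":-3.3,"ty":3.2,"tz":-4,"wx":0,"wy":-0.002,"wz":-0.004},{"gripper":1,"tx":-4.8,"ty":4.8,"tz":-3.5,"wx":0,"wy":-0.002,"wz":-0.004},{"gripper":1,"tx":-5.3,"ty":5.2,"tz":-2,"wx":0,"wy":-0.002,"wz":-0.004},{"gripper":1,"tx":-5.3,"ty":5.2,"tz":-1,"wx":0,"wy":-0.002,"wz":-0.004},{"gripper":1,"tx":-5.3,"ty":5.2,"tz":-0.8,"wx":0,"wy":-0.002,"wz":-0.004},{"gripper":1,"tx":-5.3,"ty":5.2,"tz":-0.8,"wx":0,"wy":-0.002,"wz":-0.004}]' >/dev/null;  python3 st.py
```

```text
TCP rel tin centre [51.88 -0.47 12.33] F tin [ 0.5  0.3 -0.4] open 0.3 t 22.25
t cm [0. 0. 0.] w [-0.0023  0.0014  0.0004]
```

```bash
python3 -m creep '[{"gripper":1,"tx":0,"ty":0,"tz":0.2,"wx":0,"wy":0,"wz":0},{"gripper":1,"tx":0,"ty":0,"tz":0.35,"wx":0,"wy":0,"wz":0},{"gripper":1,"tx":0,"ty":0,"tz":0.45,"wx":0,"wy":0,"wz":0},{"gripper":1,"tx":0,"ty":0,"tz":0.5,"wx":0,"wy":0,"wz":0},{"gripper":1,"tx":0,"ty":0,"tz":0.5,"wx":0,"wy":0,"wz":0}]' >/dev/null;  python3 st.py
```

```text
TCP rel tin centre [51.69 -0.09  7.52] F tin [-0.8  0.3  0.1] open 0.8 t 22.67
t cm [0. 0. 0.] w [-0.0023  0.0009  0.0008]
```

```bash
python3 -m creep '[{"gripper":1,"tx":0,"ty":0,"tz":0.12,"wx":-0.002,"wy":0,"wz":0},{"gripper":1,"tx":0,"ty":0,"tz":0.2,"wx":-0.002,"wy":0,"wz":0},{"gripper":1,"tx":0,"ty":0,"tz":0.22,"wx":-0.002,"wy":0,"wz":0},{"gripper":1,"tx":0,"ty":0,"tz":0.22,"wx":-0.002,"wy":0,"wz":0}]' >/dev/null;  python3 st.py
```

```text
TCP rel tin centre [51.84 -0.08  6.54] F tin [-2.9 -1.1 12.9] open 0.4 t 23.0
t cm [0. 0. 0.] w [ 0.0005  0.0004 -0.0002]
```

```bash
python3 -m creep '[{"gripper":1,"tx":0,"ty":0,"tz":0.12,"wx":0,"wy":0,"wz":0},{"gripper":1,"tx":0,"ty":0,"tz":0.2,"wx":0,"wy":0,"wz":0},{"gripper":1,"tx":0,"ty":0,"tz":0.22,"wx":0,"wy":0,"wz":0},{"gripper":1,"tx":0,"ty":0,"tz":0.22,"wx":0,"wy":0,"wz":0},{"gripper":1,"tx":0,"ty":0,"tz":0.22,"wx":0,"wy":0,"wz":0}]' >/dev/null;  python3 st.py
```

```text
TCP rel tin centre [51.9  -0.1   5.69] F tin [-3.9 -1.3 14.6] open 0.5 t 23.42
t cm [0. 0. 0.] w [ 0.0012 -0.0001 -0.0011]
```

```bash
python3 -m creep '[{"gripper":1,"tx":0,"ty":0,"tz":0.12,"wx":0,"wy":0,"wz":0},{"gripper":1,"tx":0,"ty":0,"tz":0.2,"wx":0,"wy":0,"wz":0},{"gripper":1,"tx":0,"ty":0,"tz":0.22,"wx":0,"wy":0,"wz":0},{"gripper":1,"tx":0,"ty":0,"tz":0.22,"wx":0,"wy":0,"wz":0},{"gripper":1,"tx":0,"ty":0,"tz":0.22,"wx":0,"wy":0,"wz":0}]' >/dev/null;  python3 st.py
```

```text
TCP rel tin centre [51.96 -0.09  4.83] F tin [-3.6 -0.9 13.9] open 0.7 t 23.83
t cm [0. 0. 0.] w [ 0.0019 -0.0007 -0.0021]
```

```bash
python3 -m creep '[{"gripper":1,"tx":0,"ty":0,"tz":0.12,"wx":0,"wy":0,"wz":0},{"gripper":1,"tx":0,"ty":0,"tz":0.2,"wx":0,"wy":0,"wz":0},{"gripper":1,"tx":0,"ty":0,"tz":0.22,"wx":0,"wy":0,"wz":0},{"gripper":1,"tx":0,"ty":0,"tz":0.22,"wx":0,"wy":0,"wz":0},{"gripper":1,"tx":0,"ty":0,"tz":0.22,"wx":0,"wy":0,"wz":0}]' >/dev/null;  python3 st.py
```

```text
TCP rel tin centre [52.   -0.1   4.65] F tin [-4.9 -0.8 21.6] open 0.6 t 24.25
t cm [0. 0. 0.] w [ 0.0028 -0.0015 -0.0036]
```

Bottomed at 4.65. One confirming push, then over to -x.

```bash
python3 -m creep '[{"gripper":1,"tx":0,"ty":0,"tz":0.12,"wx":0.002,"wy":-0.001,"wz":-0.003},{"gripper":1,"tx":0,"ty":0,"tz":0.2,"wx":0.002,"wy":-0.001,"wz":-0.003},{"gripper":1,"tx":0,"ty":0,"tz":0.2,"wx":0.002,"wy":-0.001,"wz":-0.003},{"gripper":1,"tx":0,"ty":0,"tz":0.2,"wx":0.002,"wy":-0.001,"wz":-0.003}]' >/dev/null;  python3 st.py; python3 -m creep '[{"gripper":1,"tx":0,"ty":0,"tz":-0.6,"wx":0,"wy":0,"wz":0},{"gripper":1,"tx":0,"ty":0,"tz":-3,"wx":0,"wy":0,"wz":-0.003},{"gripper":1,"tx":0,"ty":0,"tz":-5.5,"wx":0,"wy":0,"wz":-0.003},{"gripper":1,"tx":0,"ty":-2,"tz":-6,"wx":0,"wy":0,"wz":-0.003},{"gripper":1,"tx":0,"ty":-5,"tz":-6,"wx":0,"wy":0,"wz":-0.003},{"gripper":1,"tx":0,"ty":-8,"tz":-6,"wx":0,"wy":0,"wz":-0.003},{"gripper":1,"tx":0,"ty":-10,"tz":-5,"wx":0,"wy":0,"wz":-0.003},{"gripper":1,"tx":0,"ty":-10.5,"tz":-3,"wx":0,"wy":0,"wz":-0.003},{"gripper":1,"tx":0,"ty":-10.5,"tz":-1.5,"wx":0,"wy":0,"wz":-0.003},{"gripper":1,"tx":0,"ty":-10.5,"tz":-1,"wx":0,"wy":0,"wz":-0.003},{"gripper":1,"tx":0,"ty":-10.5,"tz":-0.8,"wx":0,"wy":0,"wz":-0.003},{"gripper":1,"tx":0,"ty":-10.5,"tz":-0.8,"wx":0,"wy":0,"wz":-0.003}]' >/dev/null;  python3 st.py
```

```text
TCP rel tin centre [52.03 -0.08  4.67] F tin [-5.  -1.3 21.9] open 0.2 t 24.58
t cm [0. 0. 0.] w [ 0.0016 -0.0014 -0.0023]
TCP rel tin centre [-52.57   0.26  12.46] F tin [ 0.2 -0.1 -0.3] open 0.7 t 25.58
t cm [0. 0. 0.] w [ 0.0018 -0.0012  0.0003]
```

```bash
python3 -m creep '[{"gripper":1,"tx":0,"ty":0,"tz":0.2,"wx":0,"wy":0,"wz":0},{"gripper":1,"tx":0,"ty":0,"tz":0.35,"wx":0,"wy":0,"wz":0},{"gripper":1,"tx":0,"ty":0,"tz":0.45,"wx":0,"wy":0,"wz":0},{"gripper":1,"tx":0,"ty":0,"tz":0.5,"wx":0,"wy":0,"wz":0},{"gripper":1,"tx":0,"ty":0,"tz":0.5,"wx":0,"wy":0,"wz":0}]' >/dev/null;  python3 st.py
```

```text
TCP rel tin centre [-52.39   0.28   7.58] F tin [ 0.1  0.4 -0.7] open 0.4 t 26.0
t cm [0. 0. 0.] w [ 0.0021 -0.0014  0.    ]
```

```bash
python3 -m creep '[{"gripper":1,"tx":0,"ty":0,"tz":0.12,"wx":0,"wy":0,"wz":0},{"gripper":1,"tx":0,"ty":0,"tz":0.2,"wx":0,"wy":0,"wz":0},{"gripper":1,"tx":0,"ty":0,"tz":0.22,"wx":0,"wy":0,"wz":0},{"gripper":1,"tx":0,"ty":0,"tz":0.22,"wx":0,"wy":0,"wz":0}]' >/dev/null;  python3 st.py
```

```text
TCP rel tin centre [-52.37   0.31   6.09] F tin [-2.1 -2.2 11.9] open 0.6 t 26.33
t cm [0. 0. 0.] w [ 0.0025 -0.0021 -0.001 ]
```

```bash
python3 -m creep '[{"gripper":1,"tx":0,"ty":0,"tz":0.12,"wx":0.002,"wy":-0.001,"wz":0},{"gripper":1,"tx":0,"ty":0,"tz":0.2,"wx":0.002,"wy":-0.001,"wz":0},{"gripper":1,"tx":0,"ty":0,"tz":0.22,"wx":0.002,"wy":-0.001,"wz":0},{"gripper":1,"tx":0,"ty":0,"tz":0.22,"wx":0.002,"wy":-0.001,"wz":0}]' >/dev/null;  python3 st.py
```

```text
TCP rel tin centre [-52.42   0.35   4.74] F tin [-3.3 -1.  14.3] open 0.4 t 26.67
t cm [0. 0. 0.] w [ 0.0009 -0.0019 -0.0019]
```

```bash
python3 -m creep '[{"gripper":1,"tx":0,"ty":0,"tz":0.12,"wx":0.002,"wy":-0.001,"wz":0},{"gripper":1,"tx":0,"ty":0,"tz":0.2,"wx":0.002,"wy":-0.001,"wz":0},{"gripper":1,"tx":0,"ty":0,"tz":0.22,"wx":0.002,"wy":-0.001,"wz":0},{"gripper":1,"tx":0,"ty":0,"tz":0.22,"wx":0.002,"wy":-0.001,"wz":0}]' >/dev/null;  python3 st.py
```

```text
TCP rel tin centre [-52.4    0.34   4.51] F tin [-6.4 -2.5 32.2] open 0.3 t 27.0
t cm [0. 0. 0.] w [ 0.0001 -0.0026 -0.0039]
```

```bash
python3 -m creep '[{"gripper":1,"tx":0,"ty":0,"tz":0.12,"wx":0.002,"wy":-0.001,"wz":0},{"gripper":1,"tx":0,"ty":0,"tz":0.2,"wx":0.002,"wy":-0.001,"wz":0},{"gripper":1,"tx":0,"ty":0,"tz":0.22,"wx":0.002,"wy":-0.001,"wz":0},{"gripper":1,"tx":0,"ty":0,"tz":0.22,"wx":0.002,"wy":-0.001,"wz":0}]' >/dev/null;  python3 st.py
```

```text
TCP rel tin centre [-52.39   0.33   4.49] F tin [-6.7 -2.6 36. ] open 0.6 t 27.33
t cm [0. 0. 0.] w [-0.0006 -0.0033 -0.0064]
```

```bash
python3 -m creep '[{"gripper":1,"tx":0,"ty":0,"tz":-0.6,"wx":0,"wy":0,"wz":0},{"gripper":1,"tx":0,"ty":0,"tz":-3,"wx":0,"wy":0,"wz":-0.006},{"gripper":1,"tx":-2,"ty":1.5,"tz":-6.5,"wx":0,"wy":-0.003,"wz":-0.006},{"gripper":1,"tx":-4,"ty":3,"tz":-10,"wx":0,"wy":-0.003,"wz":-0.006},{"gripper":1,"tx":-6,"ty":4.5,"tz":-13.5,"wx":0,"wy":-0.003,"wz":-0.006},{"gripper":1,"tx":-6,"ty":5.2,"tz":-14.5,"wx":0,"wy":-0.003,"wz":-0.006},{"gripper":1,"tx":-6,"ty":5.2,"tz":-14.5,"wx":0,"wy":-0.003,"wz":-0.006},{"gripper":1,"tx":-6,"ty":5.2,"tz":-14.5,"wx":0,"wy":-0.003,"wz":-0.006}]' >/dev/null; python3 look.py w7; python3 st.py
```

```text
TCP tin [ -2.2 -56.6 150.3] open 0.38022962773544194
flange top: n 13620 slope deg [0.12 0.18] z 4.29 edge z(+x,+y,-x,-y) at 55: [np.float64(4.4), np.float64(4.5), np.float64(4.2), np.float64(4.1)]
disc ((-3.3239192962646484, 0.3619188368320465), 62.512184143066406)
knob 1081 ((-4.162044048309326, 0.1172073557972908), 13.88755989074707) 34.17244489682832
TCP rel tin centre [ -1.46 -60.77 148.75] F tin [-0.4 -0.  -0.9] open 0.6 t 28.05
t cm [0. 0. 0.] w [-0.0016  0.0002 -0.0004]
```

The camera shows the flange flush within about 0.3 mm all round. ±y bottomed slightly higher than ±x, so I'll give both a confirming push.

```bash
python3 -m creep '[{"gripper":1,"tx":0.4,"ty":0,"tz":1,"wx":0,"wy":0,"wz":0},{"gripper":1,"tx":0.8,"ty":0,"tz":4.5,"wx":0,"wy":0,"wz":0},{"gripper":1,"tx":0.8,"ty":0,"tz":8,"wx":0,"wy":0,"wz":0},{"gripper":1,"tx":0.8,"ty":0,"tz":11.5,"wx":0,"wy":0,"wz":0},{"gripper":1,"tx":0.8,"ty":0,"tz":13.3,"wx":0,"wy":0,"wz":0},{"gripper":1,"tx":0.8,"ty":0,"tz":14,"wx":0,"wy":0,"wz":0},{"gripper":1,"tx":0.8,"ty":0,"tz":14.2,"wx":0,"wy":0,"wz":0},{"gripper":1,"tx":0.8,"ty":0,"tz":14.3,"wx":0,"wy":0,"wz":0},{"gripper":1,"tx":0.8,"ty":0,"tz":14.3,"wx":0,"wy":0,"wz":0}]' >/dev/null;  python3 st.py
```

```text
TCP rel tin centre [ -4.23 -53.7    5.04] F tin [-0.3  0.4  0.1] open 0.7 t 28.8
t cm [0. 0. 0.] w [-0.0056  0.0028  0.0009]
```

```bash
python3 -m creep '[{"gripper":1,"tx":0,"ty":0,"tz":0.1,"wx":0,"wy":0,"wz":0},{"gripper":1,"tx":0,"ty":0,"tz":0.18,"wx":0,"wy":0,"wz":0},{"gripper":1,"tx":0,"ty":0,"tz":0.2,"wx":0,"wy":0,"wz":0},{"gripper":1,"tx":0,"ty":0,"tz":0.2,"wx":0,"wy":0,"wz":0}]' >/dev/null;  python3 st.py
```

```text
TCP rel tin centre [ -4.   -53.31   4.53] F tin [-3.3 -1.2 23. ] open 0.8 t 29.13
t cm [0. 0. 0.] w [-0.0041  0.0016  0.0002]
```

```bash
python3 -m creep '[{"gripper":1,"tx":0,"ty":0,"tz":0.1,"wx":0,"wy":0,"wz":0},{"gripper":1,"tx":0,"ty":0,"tz":0.18,"wx":0,"wy":0,"wz":0},{"gripper":1,"tx":0,"ty":0,"tz":0.2,"wx":0,"wy":0,"wz":0},{"gripper":1,"tx":0,"ty":0,"tz":0.2,"wx":0,"wy":0,"wz":0}]' >/dev/null;  python3 st.py
```

```text
TCP rel tin centre [ -4.   -53.31   4.46] F tin [-4.7 -2.4 31.1] open 0.6 t 29.47
t cm [0. 0. 0.] w [-0.0027  0.0009 -0.0009]
```

```bash
python3 -m creep '[{"gripper":1,"tx":0,"ty":0,"tz":-0.6,"wx":0,"wy":0,"wz":0},{"gripper":1,"tx":0,"ty":0,"tz":-3,"wx":0,"wy":0,"wz":0},{"gripper":1,"tx":0,"ty":0.3,"tz":-5.5,"wx":0,"wy":0,"wz":0},{"gripper":1,"tx":2,"ty":0.3,"tz":-6,"wx":0,"wy":0,"wz":0},{"gripper":1,"tx":5,"ty":0.3,"tz":-6,"wx":0,"wy":0,"wz":0},{"gripper":1,"tx":8,"ty":0.3,"tz":-6,"wx":0,"wy":0,"wz":0},{"gripper":1,"tx":10.2,"ty":0.3,"tz":-5,"wx":0,"wy":0,"wz":0},{"gripper":1,"tx":10.6,"ty":0.3,"tz":-3,"wx":0,"wy":0,"wz":0},{"gripper":1,"tx":10.6,"ty":0.3,"tz":-1.2,"wx":0,"wy":0,"wz":0},{"gripper":1,"tx":10.6,"ty":0.3,"tz":-0.4,"wx":0,"wy":0,"wz":0},{"gripper":1,"tx":10.6,"ty":0.3,"tz":-0.2,"wx":0,"wy":0,"wz":0},{"gripper":1,"tx":10.6,"ty":0.3,"tz":-0.2,"wx":0,"wy":0,"wz":0}]' >/dev/null;  python3 st.py
```

```text
TCP rel tin centre [-1.26 52.32  6.07] F tin [ 1.  -0.4  0.4] open 0.6 t 30.47
t cm [0. 0. 0.] w [-0.0035  0.002  -0.0006]
```

```bash
python3 -m creep '[{"gripper":1,"tx":0,"ty":0,"tz":0.1,"wx":0,"wy":0,"wz":0},{"gripper":1,"tx":0,"ty":0,"tz":0.2,"wx":0,"wy":0,"wz":0},{"gripper":1,"tx":0,"ty":0,"tz":0.25,"wx":0,"wy":0,"wz":0},{"gripper":1,"tx":0,"ty":0,"tz":0.25,"wx":0,"wy":0,"wz":0}]' >/dev/null;  python3 st.py
```

```text
TCP rel tin centre [-0.68 52.45  4.79] F tin [-0.7 -0.7  4.9] open 0.3 t 30.8
t cm [0. 0. 0.] w [-0.0023  0.0007 -0.002 ]
```

```bash
python3 -m creep '[{"gripper":1,"tx":0,"ty":0,"tz":0.1,"wx":0,"wy":0,"wz":0},{"gripper":1,"tx":0,"ty":0,"tz":0.18,"wx":0,"wy":0,"wz":0},{"gripper":1,"tx":0,"ty":0,"tz":0.18,"wx":0,"wy":0,"wz":0},{"gripper":1,"tx":0,"ty":0,"tz":0.18,"wx":0,"wy":0,"wz":0}]' >/dev/null;  python3 st.py
```

```text
TCP rel tin centre [-0.65 52.46  4.62] F tin [-3.6 -1.1 15.1] open 0.6 t 31.13
t cm [0. 0. 0.] w [-0.0017 -0.0006 -0.0038]
```

```bash
python3 -m creep '[{"gripper":1,"tx":0,"ty":0,"tz":0.1,"wx":0,"wy":0,"wz":0},{"gripper":1,"tx":0,"ty":0,"tz":0.2,"wx":0,"wy":0,"wz":0},{"gripper":1,"tx":0,"ty":0,"tz":0.2,"wx":0,"wy":0,"wz":0},{"gripper":1,"tx":0,"ty":0,"tz":0.2,"wx":0,"wy":0,"wz":0}]' >/dev/null;  python3 st.py
```

```text
TCP rel tin centre [-0.43 52.54  4.6 ] F tin [-5.  -1.  20.8] open 0.6 t 31.47
t cm [0. 0. 0.] w [-0.0008 -0.0022 -0.0059]
```

```bash
python3 -m creep '[{"gripper":1,"tx":0,"ty":0,"tz":-0.6,"wx":0,"wy":0,"wz":0},{"gripper":1,"tx":0,"ty":0,"tz":-3,"wx":0,"wy":0,"wz":0},{"gripper":1,"tx":-2,"ty":0,"tz":-6.5,"wx":0,"wy":0,"wz":0},{"gripper":1,"tx":-5.5,"ty":0,"tz":-10,"wx":0,"wy":0,"wz":0},{"gripper":1,"tx":-9,"ty":0,"tz":-13.5,"wx":0,"wy":0,"wz":0},{"gripper":1,"tx":-11.3,"ty":0,"tz":-14.5,"wx":0,"wy":0,"wz":0},{"gripper":1,"tx":-11.3,"ty":0,"tz":-14.5,"wx":0,"wy":0,"wz":0},{"gripper":1,"tx":-11.3,"ty":0,"tz":-14.5,"wx":0,"wy":0,"wz":0}]' >/dev/null; python3 look.py w8; python3 - <<'E'
from bench import camera; import cv2,numpy as np
c=camera("scene"); d=camera("top")
a=cv2.resize(c["color"][150:300,280:480],None,fx=3,fy=3,interpolation=2)
b=cv2.resize(cv2.imread("pics/w8.png")[60:260,230:430][...,::-1],(450,450),interpolation=2)
cv2.imwrite("pics/f.png",cv2.resize(np.hstack([a,b]),None,fx=.76,fy=.76)[...,::-1])
np.savez("pics/top9.npz",**d)
t=np.load("pics/top0.npz")["color"].astype(int)
for n,(y0,y1,x0,x1) in dict(brush=(200,300,485,525),wrench=(295,355,130,220),full=(175,250,90,180)).items():
    print(n,np.abs(d["color"].astype(int)-t)[y0:y1,x0:x1].mean())
E
```

```text
TCP tin [ -1.9 -57.7 151.7] open 0.5742790560292989
flange top: n 13511 slope deg [0.03 0.15] z 4.2 edge z(+x,+y,-x,-y) at 55: [np.float64(4.2), np.float64(4.3), np.float64(4.2), np.float64(4.1)]
disc ((-3.407576322555542, 0.15970422327518463), 62.582725524902344)
knob 1067 ((-4.1249237060546875, 0.02651827596127987), 13.872827529907227) 34.105380986588735
brush 4.36
wrench 4.368703703703703
full 4.394172839506173
```

View pics/f.png

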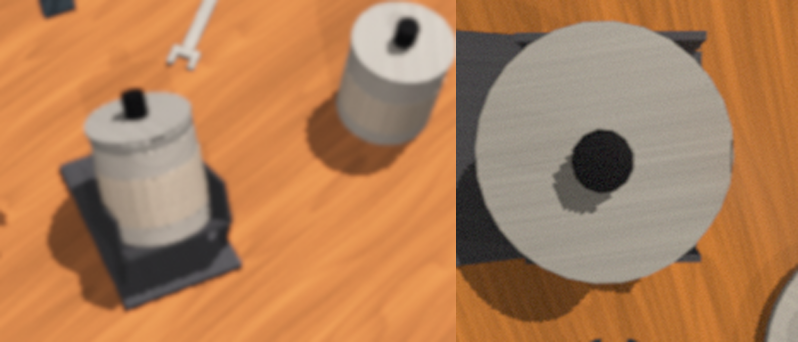

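The lid looks seated flush, knob square at about (135,102) in the left half, and the bystanders have not moved. I'll hand in.

```bash
python3 -c "
from bench import robot
print(robot.state()['time'],robot.finish_job())"
```

```text
the job is handed in; nothing more can be done
32.2833 None
```

I put the smaller grey lid on the leaning tin and pressed it down in turn over the -y, +y, +x and -x catches, with confirming pushes on -y and +y. I handed in at 32.3 s. The last readings say it is home, but it sits about 4 mm off-centre.

- **Forces:** the pushes ran at about 20–30 N. The highest reading was 36 N on -x, above the 20 N you called ample but below the 60 N limit. Every side ended at a hard stop.
- **Flushness:** the wrist camera puts the flange top 4.1–4.3 mm above the rim at all four sides, for a 4 mm flange. The tilt is about 0.15°, which is within the camera's error.
- **Off-centre:** the lid slid about 4 mm down the slope during pressing, so its plug now rests against the lower side of the mouth. I did not re-centre it. A thin sliver of rim shows on the +x (uphill) side.
- **Less certain:** +y and -y first stopped about 0.7 mm higher than ±x. The confirming pushes brought them level with ±x. I gave +x no confirming push after the first round.
- **Bystanders:** before and after pictures show no change at the full tin, the brush or the wrench.

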